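# Scoop walnuts from the acrylic box into the blue cup

### The job

Lift the green cover off the acrylic box and lay it flat, handle up, in the middle of the chopping board. Then use the red scoop, without ever touching the nuts with the gripper, to tip at least three of the four walnuts into the open blue cup, leaving any other in the box, and set the scoop back down flat on the counter. Do not ram the box, do not pick up, push away or tip the cup, and leave everything else where it stands.

Things in the scene. Friction and masses are not known exactly. Their poses are not given: they have to be found in the camera images.
- box: Fixed clear acrylic box on a 40 mm plinth, 250 (x) x 100 (y) mm, inner width 86, white floor plate, inner floor at z=+6. Origin: on the acrylic underside, 40 above the counter; +x to its closed back. Front half x=-110..0: open-topped trough, front wall 18 high (inner face x=-105), side walls 55 high. Back x=0..140: roofed hood 195 high; see box_back.
- box_opening (a point): Middle of the lower edge of the hood's front panel (panel at box x=-5..0, slid up for good): point at box (-2.5, 0, +90). Below it the way from trough to hood is open, 86 wide, from the inner floor up to z=90.
- box_pin (a point): Foot of one of the two upright steel pins (6 diameter, 14 high, box z=55..69) at box (-55, +60); the other is at (-55, -60). They stand on lugs outside the trough walls and hold the cover.
- box_back (a point): Point on the inner floor at box (+105, 0, +6): here the level floor ends and a fixed 45 degree ramp rises to the back wall, up to (+135, 0, +36). The nuts ride up it when pushed and roll back into a pan that stands at its foot.
- cover: Loose mint-green cover plate, about 120 g, 100 (x) x 140 (y) x 5 mm, on the trough's side walls, its two 10 mm holes (x=0, y=+-60) over the pins: lift straight up 16 mm or more to free it. Pale wooden bar handle on top, 50 (x) x 16 (y), its top 37 above the underside. Origin: centre of underside; x along the box's x at the start.
- cover_grip (a point): Grip point of the cover handle, 28 above the cover's underside, middle. Close the fingers across the handle (cover y); closing along x the gripper would meet the hood.
- board: Fixed wooden chopping board 180 x 180 x 14 mm, origin centre of underside. It stands to one side of the box, the scoop to the other, either way round.
- scoop: Red rigid plastic scoop, about 90 g, 165 long, lying pan down. Flat pan 80 (x=-40..+40) x 78 (y), floor 2 mm, side walls 2.5 thick, 24 high (x=-40..+32), back wall 30 high, open at the front (+x). Origin: centre of pan underside. Straight handle 20 wide (y), 18 thick, 110 long rises backwards from (-40,0,24) at 40 degrees above level to (-124,0,95).
- scoop_grip (a point): Grip point on the scoop handle, at scoop (-97.5, 0, +72); the fingers close along scoop y on 20 mm; any pitch of the fingers about y is possible. Pushed hard, the scoop turns or slips a little in the grip: grip firmly and read its pose again.
- scoop_lip (a point): Middle of the front edge of the pan underside, scoop (+40,0,0).
- cup: The single open blue stacking cup, loose, 90 g, rim diameter 100 mm, 85 high, wall 3, origin centre of underside. It and the blue tower stand far out, one on the left and one on the right, either way round.
- walnut0: A walnut in its shell (brown, 34 long, 30 diameter, 14 g, smooth, friction about 0.28, can roll); four lie on the box floor in and before the hood, nowhere else. Origin: its centre.
- walnut1: A walnut in its shell (brown, 34 long, 30 diameter, 14 g, smooth, friction about 0.28, can roll); four lie on the box floor in and before the hood, nowhere else. Origin: its centre.
- walnut2: A walnut in its shell (brown, 34 long, 30 diameter, 14 g, smooth, friction about 0.28, can roll); four lie on the box floor in and before the hood, nowhere else. Origin: its centre.
- walnut3: A walnut in its shell (brown, 34 long, 30 diameter, 14 g, smooth, friction about 0.28, can roll); four lie on the box floor in and before the hood, nowhere else. Origin: its centre.
- tower: Bystander: tower of four upturned blue stacking cups, foot 94 diameter, 136 high; origin centre of underside.
- plate: Bystander: white ceramic plate, 180 diameter, 20 high, with a red spoon and a steel fork crossed on it; origin centre of underside.
- mug: Bystander: blue mug 80 diameter, 90 high; origin centre of underside.
- jar: Bystander: glass jar 72 diameter, 110 high, yellow cap; origin centre of underside.
- beaker: Bystander: orange toddler bottle 66 diameter, 140 high; origin centre of underside.

How it is judged:
By the outcome, as a careful person would: the job done as asked, in the order asked, and still so for the second after the job is handed in, with the robot touching nothing.
It also fails if it takes over 72 s, if anything falls off the work surface, if the arm or the gripper's body presses on something with over 40 N, if the wrist force passes 120 N, or if a joint passes its speed limit or range.

### The arm

A 6-joint arm with a two-finger parallel gripper is mounted at the origin on the work surface. World frame = base frame: x ahead of the robot, y to its left, z up, the work surface at z = 0. Lengths are in m, angles in rad, forces in N, time in s.
With the tool pointing down it reaches from about 0.35 to 0.775 m from the base axis. Payload 7.3 kg.
Tool frame: the origin (TCP) lies between the finger pads; the fingertips stand 14 mm ahead of it and the grasp point (between the pads) lies 5 mm behind it; z points along the fingers, y is the line along which they close (so a half turn about z gives the same grasp; the last joint's range is limited). The gripper opens to 92 mm and grips with 3 to 60 N. Pads are 19 mm wide; open, the fingers measure 130 mm over their backs; the gripper's body (75 mm by 190 mm) begins 47 mm behind the grasp point.
Start: joints at [-0.146, 0.342, 1.524, -0, 1.275, -0.146], TCP at [0.525, 0, 0.21] pointing down, gripper open.
Joint ranges: [-2.53, 2.53], [-0.77, 2.02], [0.04, 2.7], [-1, 4.14], [0.28, 2.66], [-3.11, 3.11]. Speed limits (rad/s): [2.57, 2.57, 3.14, 3.14, 3.14, 3.14].

### API

Orientations are given as [roll, pitch, yaw] about the fixed x, y, z axes, in that order (R = Rz(yaw) Ry(pitch) Rx(roll)).
In Python, from cell import robot, eyes gives the robot as it stands. The module is installed in compiled form; this text tells all that it offers.
- The arm moves only by the shell command python3 -m handwheel 'ROWS' [FORCE]. ROWS is JSON, one flat list of numbers, 5 for each row, row after row: the shift along the world's x, y, z in mm, then the turn about the world's z in rad, then the opening, from 0 (shut) to 1 (fully open). In form: [x, y, z, spin, jaw, x, y, z, spin, jaw, ...]. A call has 1 to 8 rows; each row shifts and turns the commanded pose from where the row before left it; what a row does not reach is not made up. A row lasts 1/10 s, in which the tool goes at most 50 mm and 8.59 degrees, less where a joint would pass 70% of its speed; a pose out of reach is approached as far as the arm can. A call with a gripper value outside its range is refused whole. The fingers move at their own pace and stop on an object; FORCE is the grip in N (left out, the last holds). Time passes only in rows, so rows that do not move let the fingers close. It gives the time, the measured TCP pose, the force, the opening and the grip force at its end, in the units of the state.
- robot.observe(): the state, without advancing time (a new reading comes with each control period).
- eyes.read_camera(name): name is "scene" or "side" or "wrist"; returns (picture, depth): 480x640x3 uint8, blue, green, red; 480x640 float32, m along the optical axis (not along the pixel's ray), 0 where there is no reading.
- eyes.calibration(name): a dict with "fx", "fy", "cx", "cy" (pixels), "dist_coeffs" ([k1, k2, p1, p2, k3] as OpenCV has them; the pictures are not rectified), "world_to_cam" (4x4, takes a point from world to camera coordinates). Camera axes: x right, y down, z forward; pixel columns grow to the right and rows downward; lengths in m; the calibration is good to about 2 mm. A picture is of the moment at which its call begins: read the wrist's pose just before it. calibration takes no time and is no camera call; for the wrist camera it gives the pose at the moment of the call.
- robot.hand_in(): hands the job in; it is judged then, once.
The state is a dict: "time": time; "qpos": joint angles; "qvel": joint speeds; "joint_efforts": joint torques, N m; "tool_pos": TCP position; "tool_rot": TCP orientation; "contact_force": force on the tool from outside, world axes, zero at the start; "torque": the same for the moment, N m; "opening": finger opening in m; "grip_force": force on a finger pad.
Only numpy, scipy, OpenCV 4.12 (cv2) and the standard library are available. Lean on these libraries where they do the work, as an engineer would, in place of code of your own. Each camera call takes 0.05 s, during which the arm holds its last target. There are 200 camera calls.

## Working session

There is one attempt and no reset: what is moved stays moved. The work goes in short steps, Python scripts to look and compute and a shell command to move; the robot and the scene stay as the last step left them, time stands still between calls to the robot, and variables do not carry over. Pictures are saved under pics/ and viewed, at most 10 in all, crops included, and the job is handed in when it is done.

```bash
mkdir -p pics
cat > h.py <<'E'
import numpy as np, cv2
from cell import robot, eyes
def snap(name):
    c=eyes.calibration(name); im,d=eyes.read_camera(name); return im,d,c
def cloud(d,c):
    K=np.array([[c['fx'],0,c['cx']],[0,c['fy'],c['cy']],[0,0,1]]); 
    v,u=np.mgrid[0:480,0:640]; p=np.stack([u,v],-1).reshape(-1,1,2).astype(np.float32)
    n=cv2.undistortPoints(p,K,np.array(c['dist_coeffs'])).reshape(480,640,2)
    P=np.concatenate([n*d[...,None],d[...,None]],-1)
    T=np.linalg.inv(np.array(c['world_to_cam'])); W=P@T[:3,:3].T+T[:3,3]; W[d<=0]=np.nan
    return W
def proj(c,X):
    K=np.array([[c['fx'],0,c['cx']],[0,c['fy'],c['cy']],[0,0,1]]); T=np.array(c['world_to_cam'])
    return cv2.projectPoints(np.array(X,float).reshape(-1,1,3),cv2.Rodrigues(T[:3,:3])[0],T[:3,3],K,np.array(c['dist_coeffs']))[0].reshape(-1,2)
E
python3 - <<'E'
from h import *
import pickle
D={}
for n in ['scene','side','wrist']:
    im,d,c=snap(n); D[n]=(im,d,c); cv2.imwrite(f'pics/{n}0.png',im)
    T=np.linalg.inv(np.array(c['world_to_cam'])); print(n,T[:3,3].round(3),T[:3,2].round(2),c['fx'],(d>0).mean())
pickle.dump(D,open('d0.pkl','wb'))
print(robot.observe())
E
```

```text
scene [0.944 0.592 1.063] [-0.29 -0.5  -0.81] 499.625003826935 0.9961458333333333
side [-0.157 -0.942  1.062] [ 0.47  0.62 -0.63] 598.1819157612126 0.9960123697916666
wrist [0.525 0.066 0.384] [-0.   -0.25 -0.97] 341.5174741713614 0.938896484375
{'time': 0.15, 'qpos': array([-1.46011648e-01,  3.42569254e-01,  1.52476096e+00,  1.53540022e-05,
        1.27541014e+00, -1.46009747e-01]), 'qvel': array([-0.0009285 , -0.00056899, -0.0030043 , -0.00016171,  0.00083043,
       -0.0008981 ]), 'joint_efforts': array([ 7.52666965e-04, -4.31470585e+01, -2.44352603e+01,  7.18239485e-02,
        5.38185902e-02, -1.32920518e-04]), 'tool_pos': array([5.24689477e-01, 6.67864587e-05, 2.09014000e-01]), 'tool_rot': array([-3.14045930e+00, -1.81508856e-04,  1.57078984e+00]), 'contact_force': array([0.03293517, 0.05537145, 0.47818768]), 'torque': array([-0.05628246,  0.00202707,  0.02647728]), 'grip_force': 0.0, 'opening': 0.09165363552821226}
```

View pics/scene0.png

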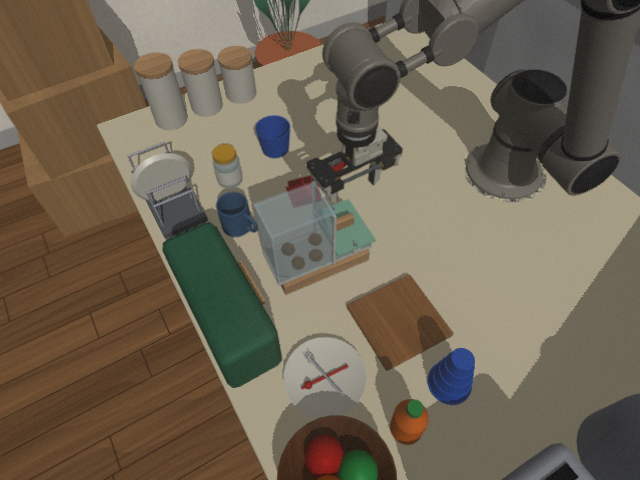

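View pics/side0.png

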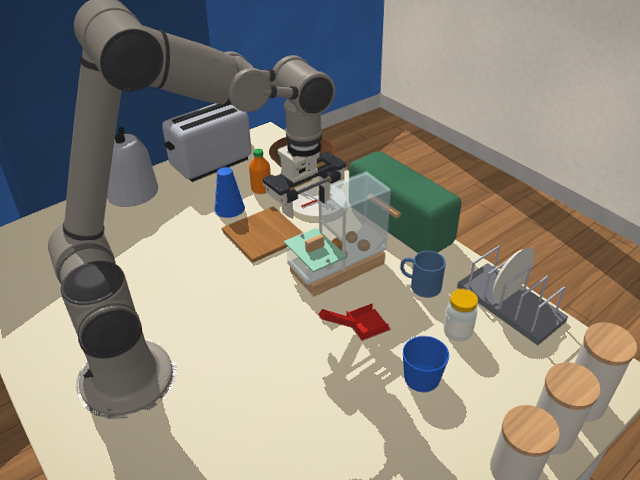

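Scene view: hood at (295,240), cover at (350,230), board (400,320), cup (273,137), scoop half hidden at (300,190), four nuts at (300,250). Side view: scoop (360,320), cup (425,363), cover (315,247). Now measuring by colour and depth.

```bash
cat > m.py <<'E'
from h import *
import pickle
D=pickle.load(open('d0.pkl','rb'))
def seg(n,lo,hi,box,zr):
    im,d,c=D[n]; W=cloud(d,c); h=cv2.cvtColor(im,cv2.COLOR_BGR2HSV)
    m=cv2.inRange(h,np.array(lo),np.array(hi))>0; b=np.zeros_like(m); b[box[1]:box[3],box[0]:box[2]]=1
    m&=b&(W[...,2]>zr[0])&(W[...,2]<zr[1]); return W[m]
def rep(t,P):
    if len(P)<10: print(t,len(P));return
    r=cv2.minAreaRect((P[:,:2]*1000).astype(np.float32)); print(t,len(P),'med',np.median(P,0).round(4),'rect',np.round(r[0],1),np.round(r[1],1),round(r[2],1),'z',np.percentile(P[:,2],[2,50,98]).round(4))
if __name__=='__main__':
    bx={'scene':dict(cover=(320,190,385,260),board=(340,270,460,370),scoop=(280,170,320,205),cup=(250,110,300,165),box=(250,180,370,295)),
        'side':dict(cover=(280,225,350,270),board=(218,200,310,262),scoop=(315,300,395,345),cup=(395,330,455,395),box=(280,190,395,295))}
    for n in bx:
        b=bx[n]
        rep(n+' cover',seg(n,(60,40,60),(95,160,255),b['cover'],(.08,.12)))
        rep(n+' handle',seg(n,(0,20,60),(30,200,255),b['cover'],(.115,.16)))
        rep(n+' board',seg(n,(0,60,40),(25,255,255),b['board'],(.008,.022)))
        rep(n+' scoop',seg(n,(0,150,60),(8,255,255),b['scoop'],(-.01,.15)))
        rep(n+' cup',seg(n,(105,120,30),(130,255,255),b['cup'],(.01,.12)))
        rep(n+' cuprim',seg(n,(105,120,30),(130,255,255),b['cup'],(.08,.095)))
        rep(n+' plinth',seg(n,(0,60,60),(25,255,255),b['box'],(.01,.038)))
        rep(n+' nuts',seg(n,(0,60,20),(25,255,200),b['box'],(.05,.085)))
    im=D['wrist'][0]; cv2.imwrite('pics/w0.png',im)
E
python3 m.py
```

```text
scene cover 1133 med [0.528  0.0248 0.0999] rect [540.5  -5.1] [143.1 104.4] 85.5 z [0.0959 0.0999 0.1037]
scene handle 165 med [ 0.542  -0.      0.1301] rect [575.6  15.1] [119.4  31.7] 27.2 z [0.1159 0.1301 0.139 ]
scene board 5608 med [0.5418 0.2409 0.0144] rect [540.4 225.8] [255.1 256.4] 58.1 z [0.01   0.0144 0.0186]
scene scoop 72 med [ 0.5238 -0.2541  0.004 ] rect [ 531.  -254.8] [14.1 74.2] 87.3 z [-0.002   0.004   0.0221]
scene cup 1066 med [ 0.5203 -0.4227  0.0554] rect [ 520.6 -417.2] [104.1  93.3] 71.4 z [0.0133 0.0554 0.0865]
scene cuprim 131 med [ 0.5174 -0.4027  0.0836] rect [ 520.6 -416.3] [96.9 97.6] 41.5 z [0.0802 0.0836 0.0891]
scene plinth 650 med [0.6098 0.0458 0.0246] rect [554.9 -65.4] [367.6 213.7] 59.1 z [0.0106 0.0246 0.0376]
scene nuts 0
side cover 1160 med [ 0.5299 -0.0253  0.0984] rect [540.2  -7.3] [148.7 102.8] 84.3 z [0.0939 0.0984 0.1031]
side handle 205 med [ 0.548  -0.0144  0.1292] rect [573.  -26.6] [100.2  96. ] 23.1 z [0.1164 0.1292 0.1517]
side board 2286 med [0.5266 0.2287 0.0127] rect [583.  225.7] [190.9 279.4] 87.3 z [0.0083 0.0127 0.0177]
side scoop 1192 med [ 0.5221 -0.2132  0.0119] rect [ 494.6 -203.6] [102.9 169.9] 77.1 z [-0.0038  0.0119  0.0954]
side cup 1794 med [ 0.5255 -0.4154  0.053 ] rect [ 518.7 -419.4] [99.9 96.6] 41.9 z [0.0121 0.053  0.0845]
side cuprim 190 med [ 0.5137 -0.4245  0.0827] rect [ 518.4 -419.7] [99.2 96.5] 42.8 z [0.0801 0.0827 0.0866]
side plinth 1082 med [ 0.5939 -0.065   0.0178] rect [614.1  94.3] [352.4 232.7] 86.5 z [0.0103 0.0178 0.0377]
side nuts 104 med [ 0.6255 -0.0037  0.0719] rect [705.7 -33.4] [ 85.5 203.1] 82.2 z [0.056  0.0719 0.0833]
```

View pics/wrist0.png

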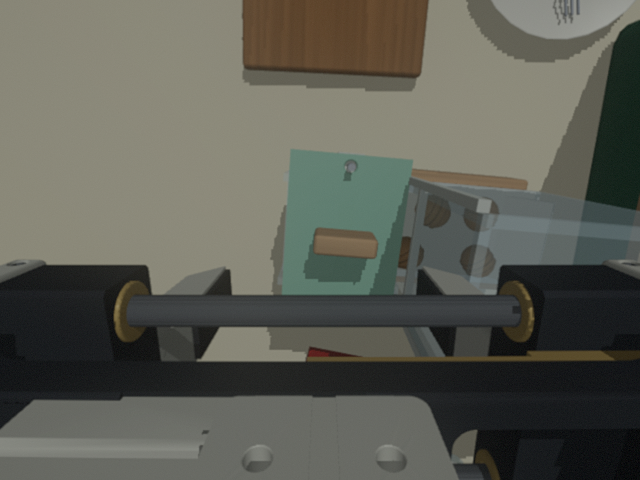

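```bash
cat > m2.py <<'E'
from h import *
import pickle,sys
def obj(S,lo,hi,zr,xy,r=.15,t='',k=3):
    im,d,c=S; W=cloud(d,c); h=cv2.cvtColor(im,cv2.COLOR_BGR2HSV)
    m=(cv2.inRange(h,np.array(lo),np.array(hi))>0)&(W[...,2]>zr[0])&(W[...,2]<zr[1])&(np.hypot(W[...,0]-xy[0],W[...,1]-xy[1])<r)
    m=cv2.morphologyEx(m.astype(np.uint8),cv2.MORPH_OPEN,np.ones((k,k)))
    n,l,s,_=cv2.connectedComponentsWithStats(m)
    if n<2: print(t,'none');return
    P=W[l==1+s[1:,4].argmax()]; q=cv2.minAreaRect((P[:,:2]*1000).astype(np.float32))
    print(t,len(P),'rect',np.round(q[0],1),np.round(q[1],1),round(q[2],1),'z',np.percentile(P[:,2],[2,50,98]).round(4)); return P
if __name__=='__main__':
    D=pickle.load(open(sys.argv[1],'rb'))
    for n in D:
        S=D[n]
        obj(S,(60,40,40),(95,170,255),(.085,.115),(.54,-.005),t=n+' cover')
        obj(S,(3,30,60),(25,200,255),(.122,.145),(.54,-.005),.05,t=n+' handle',k=1)
        obj(S,(3,60,30),(25,255,255),(.006,.024),(.54,.23),.16,t=n+' board')
        obj(S,(0,150,40),(5,255,255),(-.005,.035),(.52,-.21),.12,t=n+' pan',k=1)
        obj(S,(0,150,40),(5,255,255),(.05,.12),(.45,-.2),.15,t=n+' shandle',k=1)
        obj(S,(3,60,20),(25,255,200),(.05,.085),(.64,-.01),.11,t=n+' nuts',k=1)
E
python3 m2.py d0.pkl
```

```text
scene cover 1125 rect [520.6   8. ] [164.2  89.4] 60.8 z [0.0959 0.0999 0.1037]
scene handle 137 rect [541.9  -2.9] [20.  46.4] 84.0 z [0.1233 0.1308 0.1358]
scene board 5597 rect [537.7 234.3] [180.7 182.5] 87.1 z [0.0098 0.0143 0.0186]
scene pan 35 rect [ 509.9 -251.8] [ 6.1 32.7] 80.2 z [-0.0019  0.0073  0.0236]
scene shandle 67 rect [ 439.8 -193.9] [17.1 27.6] 68.2 z [0.072  0.0818 0.0966]
scene nuts none
side cover 1137 rect [540.2  -6.6] [147.3 102.8] 84.3 z [0.094  0.0984 0.1029]
side handle 114 rect [538.1  -9. ] [19.6 49.8] 86.0 z [0.1229 0.1293 0.1344]
side board 2323 rect [534.9 229.3] [193.7 183.6] 86.7 z [0.0073 0.0126 0.0177]
side pan 873 rect [ 528.1 -211.2] [102.9 101.2] 77.1 z [-0.0039  0.0032  0.0318]
side shandle 253 rect [ 442.4 -205.3] [24.8 68.9] 71.9 z [0.0511 0.0788 0.0996]
side nuts 67 rect [ 6.221e+02 -5.000e-01] [42.9 18.7] 81.5 z [0.0558 0.069  0.0771]
wrist cover 14519 rect [ 5.417e+02 -3.000e-01] [126.7 100.1] 85.2 z [0.0988 0.1002 0.1016]
wrist handle 1346 rect [541.1  -5.9] [15.5 49. ] 84.7 z [0.1234 0.1318 0.1334]
wrist board 13318 rect [534.2 175.3] [ 68.3 178.4] 87.5 z [0.0118 0.0142 0.0159]
wrist pan 107 rect [ 517.5 -177.1] [ 2.4 24.8] 76.9 z [0.0047 0.0116 0.0194]
wrist shandle none
wrist nuts 257 rect [601.3 -30.3] [30.  9.] 83.0 z [0.0636 0.0733 0.0765]
```

```bash
python3 -m handwheel '[4,-2,0,0.148,1,4,-2,0,0.148,1,4,-2,0,0.148,1,4,0,0,0.148,1,0,0,0,0.148,1,0,0,0,0.148,1,0,0,0,0.148,1,0,0,0,0.148,1]' 20; python3 -m handwheel '[0,0,0,0.148,1,0,0,0,0.148,1,0,0,0,0,1]'; python3 -c "
from h import *
import pickle
print(robot.observe()['qpos'].round(3)); S=snap('wrist'); pickle.dump({'wrist':S},open('d1.pkl','wb')); cv2.imwrite('pics/w1.png',S[0])"; python3 m2.py d1.pkl
```

```text
time: 0.95
tool_pos: [0.5408, -0.0059, 0.2092]
tool_rot: [-3.142, -0.001, 2.761]
contact_force: [-0.2, -0.2, 0.8]
opening: 0.0916
grip_force: 0.0
time: 1.25
tool_pos: [0.5409, -0.006, 0.2093]
tool_rot: [3.141, -0.001, 3.052]
contact_force: [-0.3, 1.7, -0.7]
opening: 0.0917
grip_force: 0.0
[-0.153  0.372  1.48   0.     1.29  -1.634]
wrist cover 16793 rect [541.5  -6.9] [140.1  99.9] 84.8 z [0.0987 0.1002 0.1016]
wrist handle 1241 rect [540.4  -6.6] [14.8 49. ] 85.2 z [0.1284 0.1319 0.1334]
wrist board 26916 rect [536.6 231.6] [180.4 179.8] 87.1 z [0.0119 0.0142 0.0158]
wrist pan 4757 rect [ 529.9 -218.6] [79.2 91.6] 78.2 z [0.0007 0.0026 0.0306]
wrist shandle 1682 rect [ 446.8 -199.3] [19.4 70.8] 77.5 z [0.0524 0.0887 0.1006]
wrist nuts 260 rect [606.3 -32.3] [30.1 11.7] 84.6 z [0.0672 0.0747 0.0772]
```

```bash
python3 -m handwheel '[0,-0.5,-40,0,1,0,0,-35,0,1,0,0,-15,0,1,0,0,0,0,0,0,0,0,0,0,0,0,0,0,0,0,0,0,0,0,0,0,0,0,0]' 25; python3 -m handwheel '[0,0,0,0,0,0,0,0,0,0]';python3 -m handwheel '[0,0,5,0,0,0,0,10,0,0,0,0,15,0,0]'
```

```text
time: 2.1
tool_pos: [0.5415, -0.0065, 0.1205]
tool_rot: [-3.142, 0.002, 3.05]
contact_force: [-0.0, 0.8, -1.3]
opening: 0.0564
grip_force: 0.0
time: 2.3
tool_pos: [0.5411, -0.0065, 0.1198]
tool_rot: [3.142, 0.0, 3.051]
contact_force: [0.6, 0.4, -0.4]
opening: 0.0407
grip_force: 0.0
time: 2.6
tool_pos: [0.5407, -0.0064, 0.15]
tool_rot: [3.141, -0.001, 3.051]
contact_force: [0.1, -0.1, -0.3]
opening: 0.0165
grip_force: 0.0
```

```bash
python3 -m handwheel '[0,0,0,0,0.5,0,0,0,0,0.5,0,0,0,0,0.5,0,0,0,0,0.5,0,0,0,0,0.5]'; python3 -c "
from h import *
import pickle
S=snap('wrist'); pickle.dump({'wrist':S},open('d1.pkl','wb')); cv2.imwrite('pics/w1.png',S[0])"; python3 m2.py d1.pkl | head -2
```

```text
time: 3.1
tool_pos: [0.5408, -0.0065, 0.149]
tool_rot: [3.141, -0.001, 3.051]
contact_force: [-0.4, 0.2, -0.5]
opening: 0.0454
grip_force: 0.0
wrist cover 19214 rect [532.8  -5.8] [140.2  83.2] 84.8 z [0.0988 0.1002 0.1015]
wrist handle 1867 rect [538.2  -6.3] [15.4 44.5] 85.2 z [0.127  0.1319 0.1333]
```

Cover still in place (only partly occluded). Descend again and close fully before lifting.

```bash
python3 -m handwheel '[0,0,-20,0,0.5,0,0,-10,0,0.5,0,0,0,0,0,0,0,0,0,0,0,0,0,0,0,0,0,0,0,0,0,0,0,0,0,0,0,0,0,0]' 25; python3 -m handwheel '[0,0,0,0,0,0,0,0,0,0]'
```

```text
time: 3.95
tool_pos: [0.5412, -0.0065, 0.1198]
tool_rot: [3.142, 0.001, 3.051]
contact_force: [0.3, 0.3, 0.4]
opening: 0.003
grip_force: 0.0
time: 4.15
tool_pos: [0.541, -0.0065, 0.1196]
tool_rot: [3.142, 0.0, 3.051]
contact_force: [0.1, 0.8, 0.4]
opening: 0.0002
grip_force: 0.0
```

```bash
python3 -c "
from h import *
import pickle
a=snap('wrist'); b=snap('side'); pickle.dump({'wrist':a,'side':b},open('d1.pkl','wb')); cv2.imwrite('pics/w2.png',np.hstack([a[0][100:480,120:520],cv2.resize(b[0][180:300,240:420],None,fx=2.2,fy=3.17,interpolation=2)[:380]]))"; python3 m2.py d1.pkl | head -2
```

```text
wrist cover 18849 rect [516.9  -4.4] [140.3  51.4] 84.9 z [0.0989 0.1002 0.1015]
wrist handle 1057 rect [524.5  -5.1] [15.3 17.4] 85.0 z [0.1237 0.1318 0.1338]
```

View pics/w2.png

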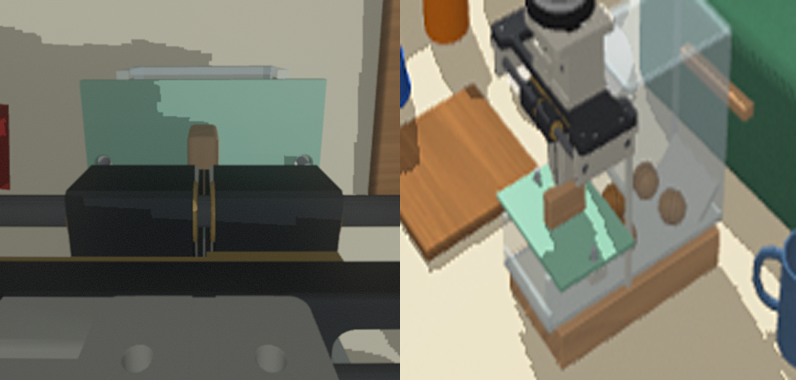

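```bash
python3 -c "
from h import *
import pickle
D=pickle.load(open('d1.pkl','rb')); t=robot.observe()['tool_pos']; print(t)
for n in D:
    c=D[n][2]; print(n,proj(c,[t,t-[0,0,.014],t+[0,0,.05],[.541,-.0065,.132],[.517,-.004,.132],[.565,-.008,.132]]).round(0).tolist())
im,d,c=D['side']; W=cloud(d,c)
for v in range(205,250,3): print(v,[ (W[v,u]*1000).round(0).tolist() for u in (308,312,316,320,324)])
cv2.imwrite('pics/s2.png',cv2.resize(im[170:280,250:380],None,fx=5,fy=5,interpolation=cv2.INTER_NEAREST))
"
```

```text
[ 0.54103125 -0.00647933  0.11955203]
wrist [[323.0, 274.0], [323.0, 266.0], [323.0, 318.0], [323.0, 283.0], [324.0, 237.0], [324.0, 326.0]]
side [[314.0, 241.0], [315.0, 245.0], [314.0, 225.0], [314.0, 237.0], [306.0, 241.0], [322.0, 234.0]]
205 [[515.0, -20.0, 250.0], [516.0, -35.0, 258.0], [517.0, -49.0, 265.0], [524.0, -55.0, 265.0], [536.0, -54.0, 260.0]]
208 [[512.0, -23.0, 244.0], [512.0, -39.0, 253.0], [514.0, -52.0, 260.0], [523.0, -56.0, 258.0], [538.0, -52.0, 249.0]]
211 [[518.0, -16.0, 229.0], [516.0, -34.0, 240.0], [512.0, -55.0, 254.0], [523.0, -55.0, 249.0], [534.0, -56.0, 244.0]]
214 [[511.0, -25.0, 228.0], [511.0, -40.0, 237.0], [512.0, -55.0, 245.0], [519.0, -61.0, 246.0], [526.0, -67.0, 245.0]]
217 [[506.0, -31.0, 226.0], [512.0, -38.0, 227.0], [508.0, -59.0, 241.0], [517.0, -63.0, 239.0], [517.0, -78.0, 248.0]]
220 [[502.0, -36.0, 221.0], [514.0, -36.0, 216.0], [525.0, -37.0, 212.0], [505.0, -78.0, 244.0], [512.0, -84.0, 245.0]]
223 [[502.0, -35.0, 212.0], [505.0, -48.0, 218.0], [526.0, -35.0, 201.0], [498.0, -87.0, 245.0], [505.0, -93.0, 245.0]]
226 [[531.0, 4.0,
[... 230 characters left out ...]
0, 5.0, 147.0], [530.0, -13.0, 158.0], [534.0, -23.0, 163.0], [496.0, -89.0, 222.0], [506.0, -91.0, 217.0]]
235 [[559.0, 45.0, 99.0], [530.0, -12.0, 148.0], [536.0, -20.0, 150.0], [498.0, -87.0, 210.0], [505.0, -92.0, 209.0]]
238 [[553.0, 38.0, 96.0], [529.0, -13.0, 140.0], [541.0, -14.0, 135.0], [552.0, -16.0, 130.0], [563.0, -17.0, 125.0]]
241 [[521.0, -6.0, 130.0], [529.0, -12.0, 129.0], [538.0, -18.0, 129.0], [551.0, -16.0, 121.0], [562.0, -18.0, 117.0]]
244 [[516.0, -13.0, 127.0], [530.0, -11.0, 119.0], [544.0, -9.0, 111.0], [550.0, -17.0, 112.0], [562.0, -18.0, 107.0]]
247 [[515.0, -13.0, 118.0], [528.0, -13.0, 112.0], [542.0, -12.0, 104.0], [552.0, -15.0, 100.0], [560.0, -20.0, 99.0]]
```

View pics/s2.png

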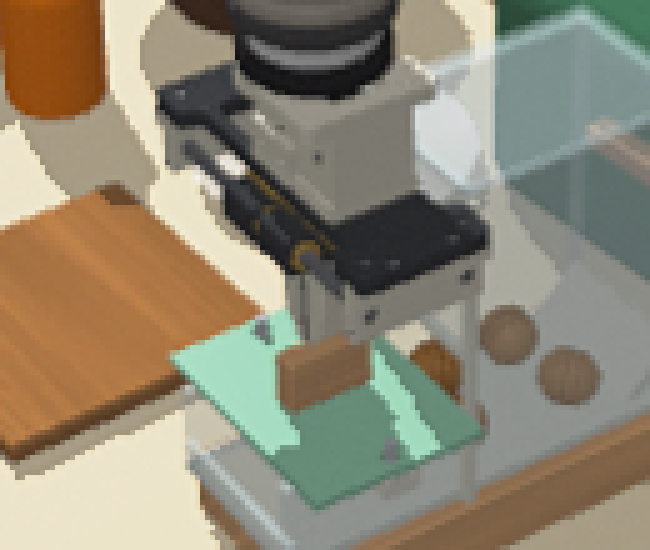

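```bash
python3 -c "
from h import *
import pickle
D=pickle.load(open('d0.pkl','rb')); c=D['wrist'][2]; W=cloud(D['wrist'][1],c)
print(proj(c,[[.479,0,.195],[.571,0,.195],[.479,0,.214]]).round(0).tolist())
for v in range(265,345,8): print(v,[ (W[v,u]*1000).round(0).tolist() for u in (200,215,226,424,440,455)])
W=cloud(D['side'][1],D['side'][2]); m=(abs(W[...,0]-.525)<.08)&(abs(W[...,1])<.02)&(W[...,2]>.15)&(W[...,2]<.3)
P=W[m]; 
for x0 in np.arange(.45,.6,.015):
  q=P[abs(P[:,0]-x0)<.0075]; print(round(x0,3),len(q),q[:,2].min().round(3) if len(q) else '')
D=pickle.load(open('d1.pkl','rb')); W=cloud(D['wrist'][1],D['wrist'][2])
for v in range(250,350,8): print(v,[ (W[v,u]*1000).round(0).tolist() for u in (315,319,323,327,331)])
"
```

```text
[[246.0, 267.0], [403.0, 267.0], [238.0, 279.0]]
265 [[377.0, -66.0, 0.0], [395.0, -66.0, 0.0], [408.0, -66.0, 0.0], [591.0, -8.0, 170.0], [592.0, 2.0, 198.0], [593.0, 8.0, 216.0]]
273 [[468.0, 11.0, 236.0], [475.0, 12.0, 237.0], [478.0, 10.0, 232.0], [572.0, 10.0, 231.0], [578.0, 11.0, 236.0], [593.0, 4.0, 217.0]]
281 [[472.0, 12.0, 247.0], [477.0, 10.0, 243.0], [479.0, 6.0, 234.0], [570.0, 9.0, 239.0], [576.0, 11.0, 245.0], [582.0, 11.0, 246.0]]
289 [[474.0, 11.0, 254.0], [479.0, 9.0, 250.0], [478.0, 2.0, 234.0], [571.0, 5.0, 239.0], [573.0, 10.0, 253.0], [578.0, 12.0, 255.0]]
297 [[494.0, 31.0, 306.0], [498.0, 31.0, 307.0], [501.0, 31.0, 306.0], [550.0, 31.0, 306.0], [nan, nan, nan], [557.0, 31.0, 306.0]]
305 [[495.0, 30.0, 308.0], [499.0, 30.0, 309.0], [501.0, 30.0, 308.0], [549.0, 30.0, 308.0], [552.0, 31.0, 310.0], [557.0, 30.0, 309.0]]
313 [[495.0, 28.0, 310.0], [499.0, 28.0, 309.0], [501.0, 28.0, 309.0], [549.0, 29.0, 310.0], [553.0, 29.0, 310.0], [557.0, 28.0, 309.0]]
321 [[495.0, 26.0, 310.0], [499.0, 27.0, 310.0], [501.0, 27.0, 310.0], [549.0, 26.0, 309.0], [553.0, 26.0, 3
[... 1194 characters left out ...]
 -2.0, 220.0]]
306 [[510.0, -5.0, 222.0], [512.0, -5.0, 219.0], [511.0, -4.0, 220.0], [nan, nan, nan], [510.0, -2.0, 224.0]]
314 [[512.0, -6.0, 223.0], [513.0, -5.0, 221.0], [513.0, -4.0, 220.0], [513.0, -3.0, 221.0], [512.0, -2.0, 223.0]]
322 [[513.0, -6.0, 224.0], [516.0, -5.0, 220.0], [516.0, -4.0, 220.0], [515.0, -3.0, 221.0], [514.0, -2.0, 223.0]]
330 [[515.0, -6.0, 224.0], [539.0, -8.0, 183.0], [585.0, -11.0, 101.0], [539.0, -5.0, 183.0], [516.0, -2.0, 223.0]]
338 [[518.0, -6.0, 223.0], [542.0, -8.0, 183.0], [623.0, -14.0, 46.0], [542.0, -5.0, 183.0], [519.0, -2.0, 222.0]]
346 [[532.0, -8.0, 204.0], [545.0, -8.0, 183.0], [631.0, -15.0, 45.0], [545.0, -5.0, 184.0], [539.0, -4.0, 193.0]]
```

The camera data show that the fingertips really stand about 28 mm higher than the reported TCP implies (tips at z≈133, just above the handle top at 132), so I correct for that offset.

```bash
python3 -m handwheel '[0,0,8,0,0.5,0,0,0,0,0.5,0,0,0,0,0.5,0,0,0,0,0.5,0,0,0,0,0.5,0,0,0,0,0.5]' 25; python3 -c "
from h import *
import pickle
S=snap('wrist'); W=cloud(S[1],S[2]); print(robot.observe()['tool_pos'])
m=(abs(W[...,0]-.536)<.012)&(abs(abs(W[...,1]+.0065)-.032)<.012)&(W[...,2]>.11)&(W[...,2]<.25); P=W[m]; print(len(P),np.percentile(P[:,2],[0,1,2,5,10]).round(3), np.percentile(P[:,1],[0,5,95,100]).round(3))
S=snap('side'); W=cloud(S[1],S[2])
m=(abs(W[...,0]-.536)<.012)&(abs(abs(W[...,1]+.0065)-.032)<.012)&(W[...,2]>.11)&(W[...,2]<.25); P=W[m]; print(len(P),np.percentile(P[:,2],[0,1,2,5,10]).round(3))
"
```

```text
time: 4.85
tool_pos: [0.5409, -0.0065, 0.1274]
tool_rot: [3.141, -0.0, 3.051]
contact_force: [-0.4, 0.5, -0.5]
opening: 0.043
grip_force: 0.0
[ 0.54094146 -0.00647291  0.12739554]
4620 [0.144 0.146 0.148 0.151 0.155] [-0.043 -0.037  0.033  0.037]
195 [0.139 0.143 0.146 0.148 0.151]
```

```bash
python3 -m handwheel '[0,0,-20,0,0.5,0,0,-10,0,0.5,0,0,-6,0,0.5,0,0,0,0,0.1]' 25;  python3 -m handwheel '[0,0,0,0,0,0,0,0,0,0,0,0,0,0,0,0,0,0,0,0,0,0,0,0,0]'
```

```text
time: 5.35
tool_pos: [0.5405, -0.0064, 0.0907]
tool_rot: [3.141, -0.002, 3.051]
contact_force: [0.2, -0.6, -0.2]
opening: 0.0415
grip_force: 0.0
time: 5.85
tool_pos: [0.5413, -0.0065, 0.092]
tool_rot: [3.142, 0.001, 3.051]
contact_force: [-0.4, -0.5, 2.5]
opening: 0.0159
grip_force: 25.0
```

```bash
python3 -m handwheel '[0,0,5,0,0,0,0,10,0,0,0,0,20,0,0,0,0,25,0,0,-2,20,0,0,0,-2.4,40,0,0.037,0,0,48,0,0,0,0,48,0,0,0]'; python3 -m handwheel '[0,48,0,0,0,0,24.2,0,0,0,0,10,0,0,0,0,0,-40,0,0,0,0,-40,0,0,0,0,-40,0,0,0,0,0,0,0]'; python3 -c "
from h import *
import pickle
S={'wrist':snap('wrist'),'scene':snap('scene')}; pickle.dump(S,open('d2.pkl','wb'))
from m2 import obj
for n in S: obj(S[n],(60,40,40),(95,170,255),(.01,.08),(.537,.23),.16,t=n); obj(S[n],(3,60,30),(25,255,255),(.006,.024),(.54,.23),.16,t=n+' board')
"
```

```text
time: 6.65
tool_pos: [0.5366, 0.1508, 0.1524]
tool_rot: [3.141, 0.001, 3.086]
contact_force: [0.2, -0.1, -0.4]
opening: 0.0158
grip_force: 25.0
time: 7.35
tool_pos: [0.5329, 0.2297, 0.0269]
tool_rot: [-3.138, -0.01, 3.087]
contact_force: [-0.3, 0.2, -1.5]
opening: 0.0159
grip_force: 25.0
wrist 21644 rect [505.1 231.4] [140.4  44.5] 87.1 z [0.034  0.0353 0.0367]
wrist board 25910 rect [491.8 234. ] [178.5  90.5] 86.7 z [0.0125 0.0141 0.0155]
scene 1084 rect [559.1 230.9] [140.8  54.1] 87.6 z [0.0345 0.0383 0.0423]
scene board 2325 rect [537.9 234.3] [181.2 180.3] 87.7 z [0.0086 0.0142 0.0185]
```

```bash
python3 -m handwheel '[0,0,0,0,0,0,0,0,0,0]'; python3 -c "
from h import *
from m2 import obj
S=snap('wrist'); print(robot.observe()['qpos'].round(3))
obj(S,(60,40,40),(95,170,255),(.01,.08),(.537,.23),.16); obj(S,(3,60,30),(25,255,255),(.006,.024),(.54,.23),.16)
"
```

```text
time: 7.65
tool_pos: [0.5382, 0.2319, 0.0341]
tool_rot: [3.14, 0.004, 3.087]
contact_force: [0.0, -0.3, -1.1]
opening: 0.0158
grip_force: 25.0
[ 0.276  0.635  1.566  0.     0.936 -1.241]
 21654 rect [510.4 233.7] [140.7  44.6] 87.0 z [0.0407 0.0421 0.0434]
 27262 rect [493.4 233.9] [178.   93.9] 87.0 z [0.0125 0.0141 0.0155]
```

```bash
python3 -m handwheel '[-1.5,0,-12,0,0,0,0,-7,0,0,0,0,-3,0,0,0,0,-1.5,0,0,0,0,0,0,0,0,0,0,0,0]'; python3 -m handwheel '[0,0,0,0,0.4,0,0,0,0,0.4,0,0,0,0,0.4,0,0,0,0,0.4,0,0,40,0,0.5,0,0,45,0,0.5,0,0,45,0,0.5,0,0,0,0,0.5]'; python3 -c "
from h import *
from m2 import obj
S=snap('wrist')
obj(S,(60,40,40),(95,170,255),(.01,.08),(.537,.23),.16); obj(S,(3,60,30),(25,255,255),(.006,.024),(.54,.23),.16)
"
```

```text
time: 8.3
tool_pos: [0.5346, 0.2316, 0.0107]
tool_rot: [-3.141, -0.0, 3.088]
contact_force: [-10.0, -3.2, 26.1]
opening: 0.0158
grip_force: 25.0
time: 9.1
tool_pos: [0.5387, 0.2328, 0.1444]
tool_rot: [3.138, 0.011, 3.088]
contact_force: [0.4, 0.2, 0.4]
opening: 0.0456
grip_force: 0.0
 15274 rect [534.4 231.7] [139.9 100.2] 86.9 z [0.0177 0.0192 0.0206]
 13250 rect [520.2 233. ] [179.6 146.2] 87.0 z [0.0124 0.0141 0.0156]
```

```bash
python3 -m handwheel '[0,0,40,0,0.5,-20,-40,25,0,0.5,-20,-45,0,0,0.5,-20,-45,0,0,0.5,-20,-45,0,0,0.5,-20,-45,0,-0.05,0.5,-15,-45,0,-0.05,0.5,0,-45,0,-0.056,0.5]'; python3 -m handwheel '[0,-45,0,0,0.5,0,-45,0,0,0.5,0,-25,0,0,0.5,0,-7,0,0,0.5,0,0,0,0,0.5,0,0,0,0,0.5]'; python3 -c "
from h import *
import pickle
S={'wrist':snap('wrist'),'side':snap('side')}; pickle.dump(S,open('d3.pkl','wb')); cv2.imwrite('pics/w3.png',S['wrist'][0])
print(robot.observe()['tool_pos'])
from m2 import obj
for n in S:
  obj(S[n],(0,150,40),(5,255,255),(-.005,.035),(.52,-.21),.12,t=n+' pan'); obj(S[n],(0,150,40),(5,255,255),(-.005,.006),(.52,-.21),.12,t=n+' panfloor')
  P=obj(S[n],(0,150,40),(5,255,255),(.038,.13),(.45,-.2),.15,t=n+' shandle')
  for z in (.05,.06,.07,.08,.09,.1):
    q=P[abs(P[:,2]-z)<.004]; print(z,len(q),q.mean(0).round(4) if len(q) else '', )
  print(P[P[:,2].argmax()])
"
```

```text
time: 9.95
tool_pos: [0.418, -0.0782, 0.2011]
tool_rot: [3.141, -0.003, 2.93]
contact_force: [1.0, -0.2, -0.4]
opening: 0.0462
grip_force: 0.0
time: 10.55
tool_pos: [0.4203, -0.198, 0.2016]
tool_rot: [3.14, -0.002, 2.932]
contact_force: [-0.1, 1.4, 0.6]
opening: 0.0458
grip_force: 0.0
[ 0.42054931 -0.19788101  0.20215188]
wrist pan 652 rect [ 561.8 -226.7] [75.2 26.5] 77.9 z [0.0005 0.0022 0.0238]
wrist panfloor 593 rect [ 567.7 -227.8] [72.3 14.7] 78.2 z [0.0005 0.0021 0.0036]
wrist shandle 573 rect [ 467.8 -205.5] [17.9 54.6] 77.6 z [0.0395 0.0607 0.0817]
0.05 100 [ 0.4806 -0.2086  0.05  ]
0.06 99 [ 0.4695 -0.2054  0.0598]
0.07 109 [ 0.4573 -0.2031  0.0703]
0.08 71 [ 0.4477 -0.1988  0.0788]
0.09 0 
0.1 0 
[ 0.44200337 -0.19555558  0.08414995]
side pan 834 rect [ 532.  -211.7] [104.2  92.7] 77.7 z [-0.004   0.0032  0.0297]
side panfloor 430 rect [ 545.1 -213.2] [61.6 65.4] 79.2 z [-0.0044 -0.0001  0.0048]
side shandle 287 rect [ 450.5 -206.6] [24.4 81.6] 76.1 z [0.0407 0.0715 0.0985]
0.05 34 [ 0.4693 -0.2141  0.0502]
0.06 39 [ 0.4561 -0.2116  0.0602]
0.07 33 [ 0.446  -0.2091  0.0699]
0.08 48 [ 0.4332 -0.2066  0.08  ]
0.09 36 [ 0.4229 -0.2026  0.0902]
0.1 24 [ 0.4187 -0.1989  0.0978]
[ 0.41418503 -0.20450409  0.10263069]
```

View pics/w3.png

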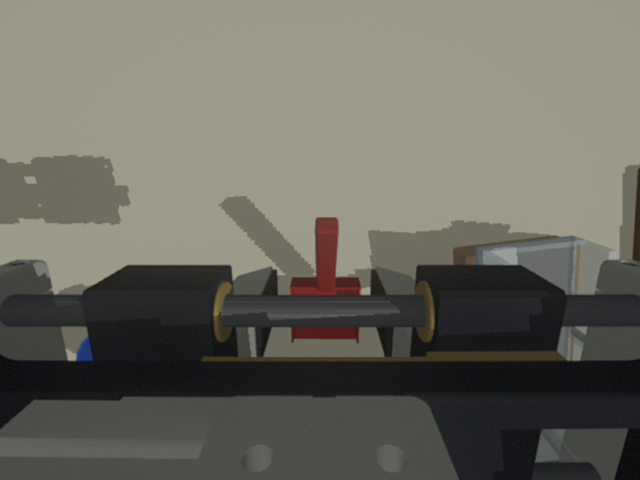

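```bash
python3 -m handwheel '[7.5,0.5,-45,0,0.5,0,0,-45,0,0.5,0,0,-40,0,0.5,0,0,-22,0,0.5,0,0,0,0,0.5,0,0,0,0,0.1,0,0,0,0,0.1,0,0,0,0,0.1]' 60; python3 -m handwheel '[0,0,0,0,0,0,0,0,0,0,0,0,0,0,0,0,0,0,0,0]'
```

```text
time: 11.45
tool_pos: [0.4291, -0.1992, 0.052]
tool_rot: [-3.141, 0.003, 2.932]
contact_force: [-0.3, 0.5, -0.3]
opening: 0.0262
grip_force: 0.0
time: 11.85
tool_pos: [0.4284, -0.1991, 0.0513]
tool_rot: [-3.141, 0.001, 2.932]
contact_force: [-2.5, 1.9, 7.4]
opening: 0.0196
grip_force: 60.0
```

```bash
python3 -m handwheel '[0,0,10,0,0,0,0,30,0,0,0,0,40,0,0,-10,0,45,0,0,-10,20,45,0.03,0,-8,40,0,0.04,0,0,45,0,0.05,0,0,45,0,0.005,0]'; python3 -m handwheel '[0,35,0,0,0,0,15,0,0,0,0,2.5,0,0,0,0,0,0,0,0,0,0,0,0,0]'; python3 -c "
from h import *
import pickle
print(robot.observe()['tool_pos'],robot.observe()['tool_rot'])
S={'wrist':snap('wrist'),'side':snap('side'),'scene':snap('scene')}; pickle.dump(S,open('d4.pkl','wb')); 
cv2.imwrite('pics/w4.png',np.hstack([cv2.resize(S['wrist'][0],(400,300)),cv2.resize(S['side'][0][100:340,160:480],(400,300))]))
from m2 import obj
for n in S:
  obj(S[n],(0,150,40),(5,255,255),(.1,.3),(.46,.0),.2,t=n+' scoop')
"
```

```text
time: 12.65
tool_pos: [0.3996, -0.0477, 0.2211]
tool_rot: [-3.141, 0.001, 3.056]
contact_force: [1.1, 0.2, -0.9]
opening: 0.0193
grip_force: 60.0
time: 13.15
tool_pos: [0.4002, 0.0028, 0.2203]
tool_rot: [-3.141, 0.0, 3.056]
contact_force: [-0.3, 0.4, -1.2]
opening: 0.0196
grip_force: 60.0
[0.4002144  0.00276014 0.22032827] [-3.14132172e+00  8.42816402e-05  3.05601209e+00]
wrist scoop 1181 rect [443.   -1.1] [34.7 55.6] 85.7 z [0.1732 0.2335 0.2496]
side scoop 887 rect [482.7  -6.4] [ 88.1 132.4] 84.4 z [0.1659 0.1777 0.2292]
scene scoop 1012 rect [509.5  -4.2] [81.5 78.2] 85.3 z [0.1673 0.1716 0.193 ]
```

View pics/w4.png

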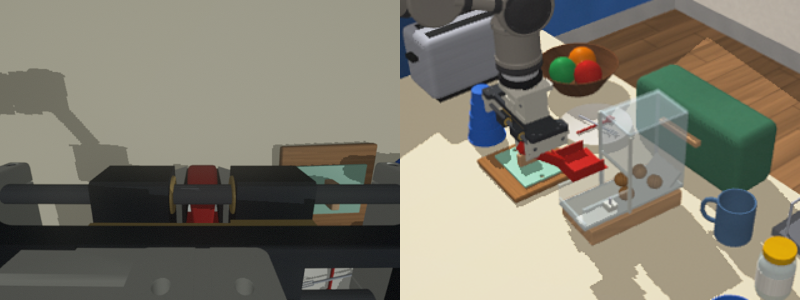

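```bash
cat > b.py <<'E'
from h import *
import pickle,sys
S=pickle.load(open('d4.pkl','rb')); th=np.deg2rad(-5.); R=np.array([[np.cos(th),-np.sin(th)],[np.sin(th),np.cos(th)]]); O=np.array([.5958,-.0113])
for n in ['side','scene']:
    im,d,c=S[n]; W=cloud(d,c); L=np.concatenate([(W[...,:2]-O)@R,W[...,2:]],-1)*1000; h=cv2.cvtColor(im,cv2.COLOR_BGR2HSV)
    br=(cv2.inRange(h,np.array((3,50,40)),np.array((25,255,255)))>0)&(L[...,2]>6)&(L[...,2]<36)&(abs(L[...,1])<62)&(L[...,0]>-125)&(L[...,0]<160)
    P=L[br]; s=-1 if n=='side' else 1
    q=P[(abs(P[:,1]-s*50)<9)]; ok=np.isfinite(q[:,0]); q=q[ok]
    f=np.polyfit(q[:,0],q[:,1],1); r=abs(np.polyval(f,q[:,0])-q[:,1])<4; f=np.polyfit(q[r,0],q[r,1],1); print(n,'side face',len(q),'y at x=0:',f[1].round(2),'slope deg',np.rad2deg(f[0]).round(2),'xrange',np.percentile(q[:,0],[0,1,99,100]).round(1))
    if n=='side':
        q=P[(abs(P[:,0]+110)<9)&(abs(P[:,1])<45)]; print('front',len(q),np.median(q[:,0]) if len(q) else '')
    # nuts
    nut=(L[...,2]>52)&(L[...,2]<82)&(abs(L[...,1])<42)&(L[...,0]>-60)&(L[...,0]<135)&(h[...,2]<150)
    k,l,s2,ce=cv2.connectedComponentsWithStats(nut.astype(np.uint8))
    for i in range(1,k):
        if s2[i,4]>25: p=L[l==i]; print(' nut',s2[i,4],ce[i].round(0),np.median(p,0).round(1),p.min(0).round(0),p.max(0).round(0))
    print(np.round(proj(c,np.c_[np.array([[0,0],[105,0],[105,43],[105,-43],[0,43],[0,-43]])@R.T/1000+O,np.full(6,.046)])).tolist())
    x0,y0=(300,170) if n=='side' else (240,170)
    cv2.imwrite(f'pics/{n}4.png',cv2.resize(im[y0:y0+130,x0:x0+130],None,fx=3,fy=3,interpolation=cv2.INTER_CUBIC))
cv2.imwrite('pics/b4.png',np.hstack([cv2.imread('pics/side4.png'),cv2.imread('pics/scene4.png')]))
E
python3 b.py
```

```text
side side face 185 y at x=0: -56.65 slope deg -0.67 xrange [-102.7 -102.6  126.1  131.8]
front 23 -101.85765993824843
 nut 113 [337. 244.] [20.2 13.6 68.5] [ -2. -23.  52.] [35. 36. 78.]
[[333.0, 256.0], [365.0, 241.0], [356.0, 233.0], [375.0, 250.0], [324.0, 247.0], [342.0, 264.0]]
scene side face 43 y at x=0: 57.41 slope deg -0.95 xrange [-95.4 -89.4 131.6 131.7]
[[322.0, 246.0], [283.0, 262.0], [290.0, 276.0], [276.0, 249.0], [330.0, 260.0], [315.0, 234.0]]
```

View pics/b4.png

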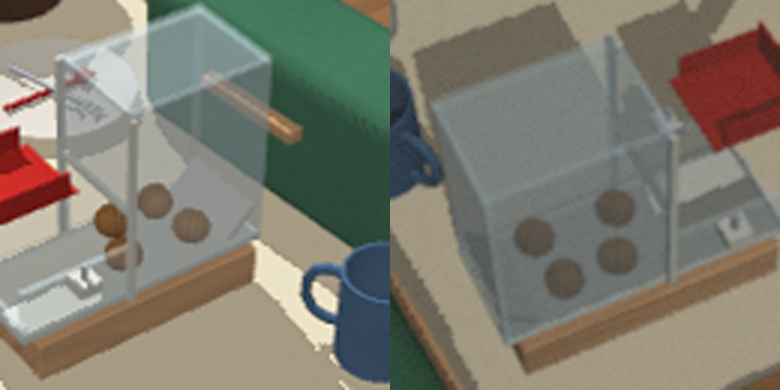

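Run:
```python
from h import *
import pickle
for f in ['d0.pkl','d1.pkl']:
    S=pickle.load(open(f,'rb'))['wrist']; W=cloud(S[1],S[2]); c=S[2]; h=cv2.cvtColor(S[0],cv2.COLOR_BGR2HSV)
    for s in (1,-1):
        m=(W[...,2]>.1035)&(W[...,2]<.114)&(np.hypot(W[...,0]-.541-s*.0052,W[...,1]+.0065-s*.06)<.012)
        P=W[m]; print(f,s,len(P))
        if len(P)>4: print((P.mean(0)*1000).round(1),(P.min(0)*1000).round(1),(P.max(0)*1000).round(1), (P[P[:,2]>.107].mean(0)*1000).round(1))
    W2=W; mm=(W[...,2]>.085)&(W[...,2]<.0985)
D=pickle.load(open('d4.pkl','rb')); 
sp=[(336.7,243.3),(351.7,236.7),(363.3,245),(341,254)]; cp=[(315.7,255),(298.3,262.7),(288.3,249.3),(315,240)]
th=np.deg2rad(-5.); R=np.array([[np.cos(th),-np.sin(th)],[np.sin(th),np.cos(th)]]); O=np.array([.5958,-.0113])
for n,pts in (('side',sp),('scene',cp)):
    c=D[n][2]; K=np.array([[c['fx'],0,c['cx']],[0,c['fy'],c['cy']],[0,0,1]]); T=np.linalg.inv(np.array(c['world_to_cam']))
    u=cv2.undistortPoints(np.array(pts,np.float32).reshape(-1,1,2),K,np.array(c['dist_coeffs'])).reshape(-1,2)
    r=np.c_[u,np.ones(4)]@T[:3,:3].T; X=T[:3,3]+r*((.061-T[2,3])/r[:,2:]); print(n,((X[:,:2]-O)@R*1000).round(0).tolist())
```

```text
d0.pkl 1 49
[546.1  53.4 108.8] [543.3  50.7 104.3] [548.7  56.2 111. ] [546.2  53.3 109.1]
d0.pkl -1 0
d1.pkl 1 37
[543.9  52.4 106.8] [543.1  50.1 103.7] [545.6  54.5 110.1] [543.9  52.8 108.6]
d1.pkl -1 30
[533.5 -65.5 106.3] [532.7 -68.5 103.6] [535.1 -63.5 109.6] [533.2 -65.8 108.2]
side [[27.0, 21.0], [76.0, 21.0], [81.0, -25.0], [11.0, -22.0]]
scene [[30.0, 25.0], [76.0, 26.0], [82.0, -19.0], [12.0, -16.0]]
```

Run:
```python
from h import *
from m2 import obj
import pickle
D=pickle.load(open('d4.pkl','rb'))
for n in ('scene','side'):
    P=obj(D[n],(0,150,40),(5,255,255),(.16,.182),(.51,-.005),.06,t=n); 
    for _ in range(4):
        A=np.c_[P[:,:2]-[.51,-.006],np.ones(len(P))]; f=np.linalg.lstsq(A,P[:,2],rcond=None)[0]; r=P[:,2]-A@f; P=P[(abs(r)<.004)]
    print(f.round(4),len(P)); print('lip x ~',np.percentile(P[:,0],[0.5,99.5]).round(4))
```

```text
scene 705 rect [510.4  -7.7] [74.5 75.9] 85.3 z [0.1671 0.1707 0.1792]
[-0.0061 -0.0022  0.1706] 629
lip x ~ [0.4718 0.5495]
side 344 rect [520.6   6.3] [54.7 60.4] 85.8 z [0.1651 0.1694 0.1799]
[-0.0095  0.0405  0.1689] 273
lip x ~ [0.4902 0.5494]
```

```bash
python3 -m handwheel '[20,0.3,0,0,0,6,0.3,0,0,0,0,0,-30,0,0,0,0,-30,0,0,0,0,0,0,0,0,0,0,0,0]'; python3 -c "
from h import *
from m2 import obj
import pickle
S={'scene':snap('scene'),'side':snap('side')}; pickle.dump(S,open('d5.pkl','wb'))
for n in S: obj(S[n],(0,150,40),(5,255,255),(.1,.125),(.54,-.005),.06,t=n); obj(S[n],(0,150,40),(5,255,255),(.1,.145),(.54,-.005),.06,t=n)
"
```

```text
time: 13.9
tool_pos: [0.4261, 0.0039, 0.1606]
tool_rot: [3.141, -0.001, 3.056]
contact_force: [1.1, -0.2, -0.9]
opening: 0.0195
grip_force: 60.0
scene 539 rect [5.29e+02 3.00e-01] [101.3  59.3] 60.3 z [0.1069 0.1111 0.1221]
scene 763 rect [534.5  -2.1] [81.1 79. ] 84.4 z [0.1074 0.1122 0.1332]
side 336 rect [545.7   7.2] [60.4 58.8] 80.7 z [0.106  0.1106 0.1223]
side 679 rect [528.9  -7. ] [89.4 94.9] 85.9 z [0.1066 0.1141 0.1399]
```

```bash
python3 -m handwheel '[0,-0.4,-20,0,0,0,0,-15,0,0,0,0,-12,0,0,0,0,-10,0,0,0,0,0,0,0]'; python3 -m handwheel '[0,0,-3,0,0,0,0,0,0,0]'
```

```text
time: 14.5
tool_pos: [0.4261, 0.0038, 0.1031]
tool_rot: [3.141, -0.0, 3.057]
contact_force: [0.6, -0.5, -1.5]
opening: 0.0195
grip_force: 60.0
time: 14.7
tool_pos: [0.4265, 0.0037, 0.1006]
tool_rot: [-3.142, 0.001, 3.057]
contact_force: [0.1, -0.0, -1.5]
opening: 0.0195
grip_force: 60.0
```

```bash
python3 -m handwheel '[0,0,-2,0,0,0,0,0,0,0]'; python3 -m handwheel '[0,0,-1.5,0,0,0,0,0,0,0]'
```

```text
time: 14.9
tool_pos: [0.4262, 0.0038, 0.0983]
tool_rot: [3.142, 0.0, 3.057]
contact_force: [0.3, 0.2, -1.5]
opening: 0.0194
grip_force: 60.0
time: 15.1
tool_pos: [0.4262, 0.0038, 0.0974]
tool_rot: [-3.142, 0.001, 3.057]
contact_force: [-4.6, 0.4, 6.8]
opening: 0.0199
grip_force: 60.0
```

```bash
python3 -m handwheel '[19.9,-1.7,0,0,0,19.9,-1.8,0,0,0,19.9,-1.7,0,0,0,19.9,-1.8,0,0,0]'; python3 -m handwheel '[19.9,-1.7,0,0,0,14.9,-1.3,0,0,0,0,0,0,0,0]'; python3 -c "
from h import *
import pickle
S={'scene':snap('scene'),'side':snap('side')}; pickle.dump(S,open('d6.pkl','wb'))
cv2.imwrite('pics/b6.png',np.hstack([cv2.resize(S['side'][0][170:300,300:430],None,fx=3,fy=3,interpolation=2),cv2.resize(S['scene'][0][170:300,240:370],None,fx=3,fy=3,interpolation=2)]))
"
```

```text
time: 15.5
tool_pos: [0.5051, -0.003, 0.0976]
tool_rot: [3.141, -0.002, 3.057]
contact_force: [-8.4, 1.7, 11.6]
opening: 0.0196
grip_force: 60.0
time: 15.8
tool_pos: [0.5425, -0.0064, 0.0973]
tool_rot: [3.141, 0.003, 3.057]
contact_force: [0.8, -0.1, 1.1]
opening: 0.0195
grip_force: 60.0
```

View pics/b6.png

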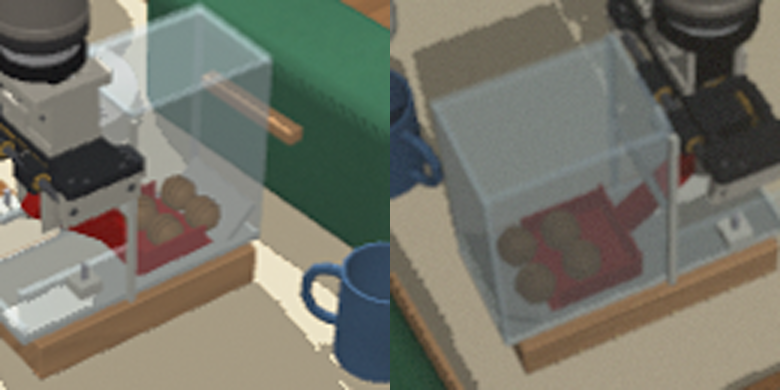

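```bash
cat > n.py <<'E'
from h import *
th=np.deg2rad(-5.); R=np.array([[np.cos(th),-np.sin(th)],[np.sin(th),np.cos(th)]]); O=np.array([.5958,-.0114])
def ray(c,pts,z):
    K=np.array([[c['fx'],0,c['cx']],[0,c['fy'],c['cy']],[0,0,1]]); T=np.linalg.inv(np.array(c['world_to_cam']))
    u=cv2.undistortPoints(np.array(pts,np.float32).reshape(-1,1,2),K,np.array(c['dist_coeffs'])).reshape(-1,2)
    r=np.c_[u,np.ones(len(u))]@T[:3,:3].T; X=T[:3,3]+r*((z-T[2,3])/r[:,2:]); return X
def bx(X): return ((X[:,:2]-O)@R*1000).round(0).tolist()
E
python3 - <<'E'
from n import *
import pickle
D=pickle.load(open('d6.pkl','rb'))
sp=[(140,208),(178,190),(203,210),(165,230)]; cp=[(561-390,228),(516-390,245),(533-390,282),(580-390,260)]
for n,p,o in (('side',sp,(300,170)),('scene',cp,(240,170))):
    print(n,bx(ray(D[n][2],np.array(p)/3+o,.063)))
l=np.array([[97,-39],[97,39],[17,-39],[17,39]])@R.T/1000+O
for n,o in (('side',(300,170)),('scene',(240,170))): print(((proj(D[n][2],np.c_[l,np.full(4,.047)])-o)*3).round(0).tolist())
E
```

```text
side [[57.0, 18.0], [100.0, 20.0], [102.0, -16.0], [57.0, -20.0]]
scene [[60.0, -18.0], [99.0, -18.0], [101.0, 20.0], [59.0, 17.0]]
[[214.0, 239.0], [162.0, 194.0], [140.0, 273.0], [89.0, 226.0]]
[[120.0, 236.0], [158.0, 309.0], [209.0, 201.0], [249.0, 272.0]]
```

```bash
python3 -m handwheel '[5,-0.4,0,0,0,0,0,-3,0,0,0,0,0,0,0]' 40; python3 -m handwheel '[0,0,-3,0,0,0,0,-2,0,0,0,0,0,0,0]'; python3 -c "
from n import *
import pickle
S={'scene':snap('scene'),'side':snap('side')}; pickle.dump(S,open('d7.pkl','wb'))
# pan tilt from red pixels in side/scene seen through acrylic
for n in S:
    im,d,c=S[n]; W=cloud(d,c); h=cv2.cvtColor(im,cv2.COLOR_BGR2HSV); L=np.concatenate([(W[...,:2]-O)@R,W[...,2:]],-1)*1000
    m=((h[...,0]<8)|(h[...,0]>172))&(h[...,1]>90)&(abs(L[...,1])<34)&(L[...,0]>22)&(L[...,0]<115)&(L[...,2]<70)&(L[...,2]>35); P=L[m]; print(n,len(P))
    if len(P)>20: f=np.polyfit(P[:,0],P[:,2],1); print(f.round(3), P[:,0].min(),P[:,0].max())
"
```

```text
time: 16.2
tool_pos: [0.5426, -0.0063, 0.0952]
tool_rot: [-3.141, -0.005, 3.057]
contact_force: [-13.5, 0.5, 19.5]
opening: 0.0195
grip_force: 40.0
time: 16.5
tool_pos: [0.5405, -0.006, 0.0903]
tool_rot: [-3.141, -0.009, 3.058]
contact_force: [-20.9, 0.6, 27.4]
opening: 0.0194
grip_force: 40.0
scene 0
side 3
```

```bash
python3 -m handwheel '[0,0,0,0,0,0,0,4,0,0,0,0,6,0,0,-2,0.2,4,0,0,-5,0.4,0,0,0,-8,0.7,0,0,0]' 60; python3 -c "
from n import *
import pickle
S={'scene':snap('scene'),'side':snap('side')}; pickle.dump(S,open('d8.pkl','wb'))
cv2.imwrite('pics/b8.png',np.hstack([cv2.resize(S['side'][0][170:300,300:430],None,fx=3,fy=3,interpolation=2),cv2.resize(S['scene'][0][170:300,240:370],None,fx=3,fy=3,interpolation=2)]))
im,d,c=S['side']; W=cloud(d,c); h=cv2.cvtColor(im,cv2.COLOR_BGR2HSV); L=np.concatenate([(W[...,:2]-O)@R,W[...,2:]],-1)*1000
m=((h[...,0]<6)|(h[...,0]>174))&(h[...,1]>170)&(abs(L[...,1])<20)&(L[...,0]>-70)&(L[...,0]<0); P=L[m];print(len(P)); f=np.polyfit(P[:,0],P[:,2],1); print(f,np.rad2deg(np.arctan(f[0])))
"
```

```text
time: 17.2
tool_pos: [0.5301, -0.0053, 0.1024]
tool_rot: [3.142, -0.0, 3.057]
contact_force: [0.2, 0.0, -1.0]
opening: 0.0196
grip_force: 60.0
69
[-0.49118533 87.27967654] -26.15959381944201
```

View pics/b8.png

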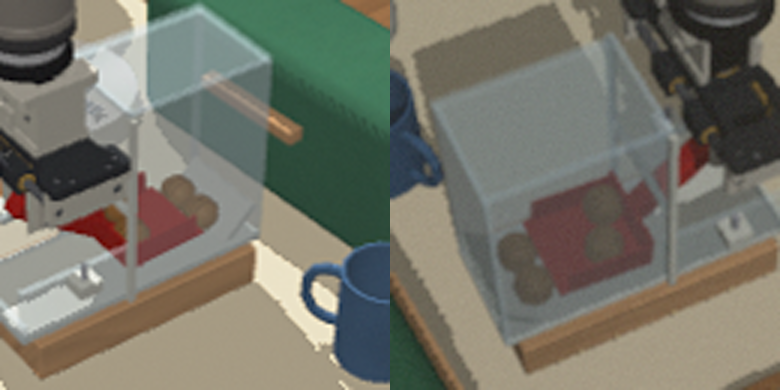

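Two nuts sit at the back of the pan (side crop ~(120,220)); two remain at the ramp foot before the lip (190,200). I'll set the pan down, regrip higher on the handle for more reach, and push until the lip is at the ramp foot.

```bash
python3 -m handwheel '[0,0,-6,0,0,0,0,-3,0,0,0,0,0,0,0]' 60; python3 -m handwheel '[0,0,-2,0,0,0,0,0,0,0]'
```

```text
time: 17.6
tool_pos: [0.5304, -0.0053, 0.0932]
tool_rot: [3.141, -0.001, 3.057]
contact_force: [-1.1, -0.7, -1.3]
opening: 0.0196
grip_force: 60.0
time: 17.8
tool_pos: [0.5309, -0.0054, 0.0916]
tool_rot: [3.142, 0.001, 3.057]
contact_force: [-0.3, 0.0, -0.6]
opening: 0.0198
grip_force: 60.0
```

```bash
python3 -m handwheel '[0,0,0,0,0.15,0,0,0,0,0.35,0,0,0,0,0.35,0,0,0,0,0.35,0,0,0,0,0.35]' 3
python3 - <<'E'
from n import *
import pickle
S={'wrist':snap('wrist'),'side':snap('side')}; pickle.dump(S,open('d9.pkl','wb')); print(robot.observe()['tool_pos'])
for n in S:
    im,d,c=S[n]; W=cloud(d,c); h=cv2.cvtColor(im,cv2.COLOR_BGR2HSV); L=np.concatenate([(W[...,:2]-O)@R,W[...,2:]],-1)*1000
    m=((h[...,0]<6)|(h[...,0]>174))&(h[...,1]>150)&(abs(L[...,1])<45)&(L[...,0]>-100)&(L[...,0]<60)&(L[...,2]>60); P=L[m]; print(n,len(P))
    for x in range(-90,40,6):
        q=P[abs(P[:,0]-x)<3]
        if len(q)>2: print(x,len(q),q[:,1].min().round(1),q[:,1].max().round(1),q[:,2].min().round(1),q[:,2].max().round(1))
E
```

```text
time: 18.3
tool_pos: [0.5306, -0.0053, 0.0918]
tool_rot: [3.142, 0.0, 3.057]
contact_force: [-1.1, -0.2, 0.3]
opening: 0.0322
grip_force: 0.0
[ 0.53058643 -0.00531929  0.09176171]
wrist 1321
-78 185 -8.5 9.8 135.5 142.5
-60 95 -8.2 9.3 135.6 138.9
-54 265 -8.4 9.6 130.2 136.6
-48 229 -8.4 9.6 125.1 131.4
-42 203 -8.4 9.5 120.5 126.5
-36 187 -9.3 10.6 112.4 121.5
-30 152 -9.1 10.3 109.0 116.3
-24 4 -9.3 10.5 105.6 107.5
side 113
-84 4 -6.5 6.6 134.1 143.7
-78 19 -14.0 10.1 127.9 142.3
-72 3 -7.7 17.5 113.0 127.1
-30 4 -10.1 -6.1 88.9 95.6
-24 7 -11.0 -6.1 85.1 94.1
-18 11 -12.6 -4.5 79.0 95.0
-12 12 -14.9 -6.3 75.7 95.4
-6 15 -14.3 -5.4 68.1 93.3
0 12 -12.2 -2.0 64.9 86.7
6 17 -21.9 2.1 64.4 83.4
12 8 -15.3 4.3 61.9 78.1
```

```bash
python3 -m handwheel '[-5.2,0.4,9,0,0.35,0,0,0,0,0.1,0,0,0,0,0,0,0,0,0,0,0,0,0,0,0,0,0,0,0,0]' 60; python3 -m handwheel '[0,0,-0.5,0,0,-5,0.4,0,0,0,-10,0.9,0,0,0,-10,0.9,0,0,0,0,0,0,0,0]'
```

```text
time: 19.0
tool_pos: [0.5252, -0.0049, 0.101]
tool_rot: [3.142, -0.0, 3.057]
contact_force: [-3.5, 0.7, 4.7]
opening: 0.0196
grip_force: 60.0
time: 19.5
tool_pos: [0.4989, -0.0025, 0.1005]
tool_rot: [3.142, -0.001, 3.057]
contact_force: [-2.4, 0.5, 8.7]
opening: 0.0196
grip_force: 60.0
```

```bash
python3 -m handwheel '[21.9,-1.9,0,0,0,20.9,-1.8,0,0,0,1,-0.1,0,0,0,0,0,0,0,0,0,0,0,0,0,0,0,0,0,0]'
cat > nuts.py <<'E'
from n import *
import pickle,sys
def look(fn):
    S={'scene':snap('scene'),'side':snap('side')}; pickle.dump(S,open(fn,'wb')); return S
def nuts(S):
    for n in S:
        im,d,c=S[n]; h=cv2.cvtColor(im,cv2.COLOR_BGR2HSV)
        poly=proj(c,np.c_[np.array([[-5,-43],[138,-43],[138,43],[-5,43]])@R.T/1000+O,[.055,.08,.08,.055]])
        m0=np.zeros(im.shape[:2],np.uint8); cv2.fillConvexPoly(m0,poly.astype(np.int32),1)
        g=cv2.GaussianBlur(im,(0,0),.8).astype(float); b,gg,r=g[...,0],g[...,1],g[...,2]
        # brown nut: r>g>b, g not far below r (red pan has g<<r), dark
        m=((gg/r>.72)&(b/r<.92)&(r<135)&(m0>0)).astype(np.uint8)
        m=cv2.morphologyEx(m,cv2.MORPH_OPEN,np.ones((3,3)))
        k,l,s,ce=cv2.connectedComponentsWithStats(m)
        for i in range(1,k):
            if s[i,4]>20: print(n,s[i,4],s[i,2:4],ce[i].round(0),'box',bx(ray(c,[ce[i]],.063))[0], im[int(ce[i][1]),int(ce[i][0])])
if __name__=='__main__':
    S=look(sys.argv[2]) if sys.argv[1]=='new' else pickle.load(open(sys.argv[2],'rb')); nuts(S)
E
echo ref d6; python3 nuts.py old d6.pkl; echo new; python3 nuts.py new d10.pkl
```

```text
time: 20.1
tool_pos: [0.543, -0.0063, 0.1008]
tool_rot: [3.141, -0.002, 3.057]
contact_force: [-4.1, -0.5, 7.7]
opening: 0.0194
grip_force: 60.0
ref d6
scene 893 [48 38] [297. 251.] box [65.0, -5.0] [71 81 88]
side 208 [21 16] [363. 237.] box [99.0, 3.0] [ 78  95 112]
side 215 [26 18] [348. 243.] box [53.0, 4.0] [ 80  98 117]
new
scene 879 [46 37] [296. 252.] box [68.0, -3.0] [68 79 85]
side 443 [31 25] [356. 239.] box [80.0, 5.0] [ 71  83 104]
```

Run:
```python
from n import *
import pickle
for f in ('d6.pkl','d10.pkl'):
    S=pickle.load(open(f,'rb'))
    for n in S:
        im,d,c=S[n]; h=cv2.cvtColor(im,cv2.COLOR_BGR2HSV)
        # rectify image onto plane z=.063 : rows y from 45 to -45, cols x -10..130, 6mm cells, print hue/sat class
        xs=np.arange(0,134,6); ys=np.arange(42,-43,-7); G=np.array([[x,y] for y in ys for x in xs])
        p=proj(c,np.c_[G@R.T/1000+O,np.full(len(G),.063)]).astype(np.float32)
        v=cv2.remap(cv2.GaussianBlur(im,(0,0),.7),p[:,0].copy().reshape(len(ys),-1),p[:,1].copy().reshape(len(ys),-1),cv2.INTER_LINEAR).astype(int)
        print(f,n,'cols x',xs[0],xs[-1])
        rg=(v[...,2]-v[...,1]); gb=v[...,1]-v[...,0]
        for i,y in enumerate(ys): print('%4d'%y,''.join('R' if rg[i,j]>40 else ('N' if gb[i,j]>=9 and v[i,j,2]<140 else '.') for j in range(len(xs))))
```

```text
d6.pkl scene cols x 0 132
  42 .......................
  35 .......................
  28 .........NNN...NNNN....
  21 ........NNNN...NNNN....
  14 ........NNNN...NNNN....
   7 ........NNNN....NNN....
   0 .........NN............
  -7 .........NNN....NN.....
 -14 .........NNNN..NNNN....
 -21 .........NNNN..NNNN....
 -28 .........NNN...NNNN....
 -35 ..........N.....N......
 -42 .......................
d6.pkl side cols x 0 132
  42 ...NN.NNNN...R.........
  35 ...N.....N.N.R..NNNN...
  28 RRRRRRR...NNN..NNNNN...
  21 RRRRRRR..NNNN.NNNNNN...
  14 RRRRRRR.NNNNR.NNNNNN...
   7 .RRRRR.NNNNNRRNNNNN....
   0 .RRRR..NNNNNNRNNNNNN...
  -7 .RRRR..NNNNNNR.NNNNN...
 -14 .RR...RNNNNNNRNNNNNN...
 -21 .R...RRNNNNNN.NNNNNN...
 -28 ....RRRNNNNNRRNNNNN....
 -35 ...RRRRRRRRRRRRNNN.....
 -42 ...RRRRRRRRRRR.........
d10.pkl scene cols x 0 132
  42 .......................
  35 .................N.....
  28 ..........NNNN.NNNN....
  21 ..........NNNNNNNNN....
  14 ..........NNNN.NNNN....
   7 ..........NNN...NN.....
   0 ............N...NNN....
  -7 ...........NNNNNNNN....
 -14 ..........NNNNNNNNN....
 -21 ..........NNNN.NNNN....
 -28 ..........NNNN..NN.....
 -35 .......................
 -42 .......................
d10.pkl side cols x 0 132
  42 .NN..NNN..N.NN...NN....
  35 RRRRRRR....NNNNNNNNN...
  28 RRRRRRR...NNNNNNNNNN...
  21 .RRRRRR..NNNNNNNNNNN...
  14 ..RRRRR..NNNNNNNNNNN...
   7 ..RRRR...NNNNNNNNNNN...
   0 ...RR..RRNNNNNNNNNNN...
  -7 ...R..RRRRNNNNNNNNNN...
 -14 ......RRRNNNNNNNNNNN...
 -21 .....RRRRNNNNNNNNNNN...
 -28 ....RRRRRNNNNNNNNN.....
 -35 ...RRRRRRRRRRRRR.......
 -42 ...RRRRRRRRRRRRR.......
```

```bash
python3 -m handwheel '[0,0,-3,0,0,0,0,-3,0,0,0,0,-3,0,0,0,0,0,0,0]' 25; python3 -m handwheel '[0,0,-2,0,0,0,0,0,0,0]' 25
cat > grid.py <<'E'
from n import *
import pickle,sys
def grid(S,xs=np.arange(0,134,6),ys=np.arange(42,-43,-7),z=.063,O=O,R=R):
    out=[]
    for n in S:
        im,d,c=S[n]; G=np.array([[x,y] for y in ys for x in xs])
        p=proj(c,np.c_[G@R.T/1000+O,np.full(len(G),z)]).astype(np.float32)
        v=cv2.remap(cv2.GaussianBlur(im,(0,0),.7),p[:,0].copy().reshape(len(ys),-1),p[:,1].copy().reshape(len(ys),-1),cv2.INTER_LINEAR).astype(int)
        rg=(v[...,2]-v[...,1]); gb=v[...,1]-v[...,0]
        out.append([''.join('R' if rg[i,j]>40 else ('N' if gb[i,j]>=9 and v[i,j,2]<140 else '.') for j in range(len(xs))) for i in range(len(ys))])
    print(list(S),xs[0],xs[-1],'z',z)
    for i,y in enumerate(ys): print('%4d'%y,'   '.join(o[i] for o in out))
if __name__=='__main__':
    S={'scene':snap('scene'),'side':snap('side')}; pickle.dump(S,open(sys.argv[1],'wb')); grid(S)
E
python3 grid.py d11.pkl
```

```text
time: 20.6
tool_pos: [0.5409, -0.006, 0.0912]
tool_rot: [3.141, -0.006, 3.057]
contact_force: [-9.5, -0.6, 10.6]
opening: 0.02
grip_force: 25.0
time: 20.8
tool_pos: [0.5412, -0.0061, 0.0893]
tool_rot: [3.141, -0.006, 3.057]
contact_force: [-7.5, 0.6, 10.0]
opening: 0.0198
grip_force: 25.0
['scene', 'side'] 0 132 z 0.063
  42 .......................   ..NNN.NN....NNNN.NNNNN.
  35 .......................   .NNN.NN.N..NNNNNNNNNNN.
  28 ...........N.....NN....   ....NN.N..NNNNNNNNNNNN.
  21 ..........NNNN.NNNN....   RRRRRRR..NNNNNNNNNNNN..
  14 ..........NNNN.NNNN....   .RRRRRR..NNNNNNNNNNN...
   7 ..........NNNN.NNNN....   ..RRRR..RNNNNNNNNN.....
   0 ............N...NN.....   ...RR..NNNNNNNNNN......
  -7 .......NNN..NNN........   .......NNNNNNNNNN......
 -14 ......NNN.NNNN.........   ......RNNNNNNNNNNR.....
 -21 ......NNNNNNNNN........   .....RRNNNNNNNNNRR.....
 -28 ......NNNN.NNN.........   ....RRRNNN.RRRRRRR.....
 -35 ........N..............   ....RRRRRRRRRRRRRR.....
 -42 .......................   ....RRRRRRRRRRRRRR.....
```

```bash
python3 -m handwheel '[0,0,-3,0,0,0,0,-2,0,0,0,0,0,0,0]' 25;  python3 grid.py d12.pkl
```

```text
time: 21.2
tool_pos: [0.5414, -0.0061, 0.084]
tool_rot: [3.141, -0.005, 3.057]
contact_force: [-6.6, 0.3, 7.2]
opening: 0.0202
grip_force: 25.0
['scene', 'side'] 0 132 z 0.063
  42 .......................   .............NNNNNN....
  35 .......................   .NN.N..N...NNNNNNN.....
  28 .......NNN.............   NNNNN.NN..NNNNNNNNR....
  21 .......NNNNN.NNNN......   .N...NN.NNNNNNNNNRR....
  14 .......NNNN.NNNNN......   .RRRRRR.NNNNNNNNNRR....
   7 .......NNN...NNN.......   ..RRRR..NNN.NNNNNNR....
   0 ........N....NN........   ...RR..NNNNNNNNNNNR....
  -7 .......NNN..NNN........   .......NNNNNNNNNNNR....
 -14 .......NNN.NNNNN.......   ......RNNNNNNNNNNRR....
 -21 .......NNNNNNNNN.......   .....RRNNNNNNNNNRRR....
 -28 .......NNN..NNN........   .....RRNNNRRRRRRRRR....
 -35 ........N...NN.........   .....RRRRRRRRRRRRRR....
 -42 .......................   .....RRRRRRRRRRR.......
```

```bash
python3 -m handwheel '[0,0,0,0,0,0,0,3,0,0,0,0,5,0,0,-3,0.3,6,0,0,-6,0.5,2,0,0,-9,0.8,0,0,0,-12,1.0,0,0,0,-14,1.2,0,0,0]' 60;  python3 -m handwheel '[-15,1.3,0,0,0,-15,1.3,0,0,0,-15,1.3,0,0,0,-14,1.2,0,0,0,-11,1.0,0,0,0,-8,0.7,0,0,0,-5,0.4,0,0,0,0,0,0,0,0]'; python3 -c "
from grid import *
S={'scene':snap('scene'),'side':snap('side')}; pickle.dump(S,open('d13.pkl','wb')); grid(S,xs=np.arange(-130,30,6),z=.08); grid(S)"
```

```text
time: 22.1
tool_pos: [0.4989, -0.0026, 0.1]
tool_rot: [3.141, -0.001, 3.057]
contact_force: [-0.6, -0.4, -1.9]
opening: 0.0195
grip_force: 60.0
time: 22.9
tool_pos: [0.4167, 0.0045, 0.1003]
tool_rot: [3.141, -0.0, 3.057]
contact_force: [0.5, -0.6, -1.0]
opening: 0.0194
grip_force: 60.0
['scene', 'side'] -130 26 z 0.08
  42 ...........................   ..N..NNN..NRRRRRRRR........
  35 ...........................   NNNNNNN..NRRRRRRRRRR.......
  28 ......RNNNNNNRRRRR.........   NNNNNNN..NRRRNNNNNRR.......
  21 ......RNNNNNNNNNN..........   N.......NNNNNNNNNNRR.......
  14 ......RNNNNNNNNNNN.........   .RRRRRRRRNNNNNNNNRRR.......
   7 ...NRRRNNNNNNNNNN..........   ..RRRRRRRNNRRRRRRRRR.......
   0 RRRRRRRNNNNNNNNNN..........   ...RRRRRRRRRRNRRRRRR.......
  -7 RRRRRRRNNNNNNNNN...........   .....RRRRRRRNNNNRRRR.......
 -14 RRRRRRRNNNNNNNNN...........   .....RRRRNRNNNNNNRRR.......
 -21 RRRN.NNNNNNNNNN............   .....RRRRNNNNNRRRRRR.......
 -28 .....NRNNNNNNNN............   ......RRNRRRRRRRRRRR.......
 -35 ....N.RNNNNRNN.............   ......RRRRRR.....RRR.......
 -42 ..NN.....RRR...............   ......RRRRR......RR........
['scene', 'side'] 0 132 z 0.063
  42 .......................   .......................
  35 .......................   .......................
  28 .......................   .......................
  21 .......................   .......................
  14 .......................   .......................
   7 .......................   .......................
   0 .......................   .......................
  -7 .......................   .......................
 -14 .......................   .......................
 -21 .......................   .......................
 -28 .......................   .......................
 -35 .......................   .......................
 -42 .......................   .......................
```

```bash
python3 -m handwheel '[-4,0.3,5,0,0,-4,0.3,15,0,0,-2,0.2,25,0,0,0,0,30,0,0,0,0,20,0,0,0,0,10,0,0,0,-10,0,-0.04,0,0,-20,0,-0.05,0]' 60;  python3 -m handwheel '[0,-30,0,-0.05,0,0,-38,0,-0.05,0,-2,-42,0,-0.05,0,-3,-42,0,-0.05,0,-4,-40,0,-0.05,0,-4,-37,0,-0.05,0,-2,-28,0,-0.05,0,0,-18,0,-0.05,0]'; python3 -m handwheel '[0,-10,0,-0.05,0,0,-4,0,-0.05,0,0,0,0,0,0]'
cat > tilt.py <<'E'
from h import *
import pickle,sys
S={'scene':snap('scene'),'side':snap('side')}; pickle.dump(S,open(sys.argv[1],'wb'))
s=robot.observe(); t=s['tool_pos']; yaw=s['tool_rot'][2]-np.pi; u=np.array([np.cos(yaw),np.sin(yaw)]); v=np.array([-u[1],u[0]])
C=np.array([.5196,-.418]); print('tool',t.round(4),'yaw',np.rad2deg(yaw).round(1),'cup along/across',((C-t[:2])@u*1000).round(0),((C-t[:2])@v*1000).round(0))
for n in S:
    im,d,c=S[n]; W=cloud(d,c); L=np.stack([(W[...,:2]-t[:2])@u,(W[...,:2]-t[:2])@v,W[...,2]-(t[2]+.033)],-1)*1000  # along,across,height rel grasp
    b,g,r=[im[...,i].astype(float) for i in range(3)]
    near=(L[...,0]>20)&(L[...,0]<230)&(abs(L[...,1])<60)&(L[...,2]<30)&(L[...,2]>-230)&(W[...,2]>.02)
    red=near&(r>60)&(g<.45*r)&(b<.45*r); nut=near&(g>.5*r)&(b<.8*g)&(r<170)&(W[...,2]>.03)
    P=L[red]; q=P[(abs(P[:,1])<34)&(P[:,0]>60)]
    if len(q)>30:
        lo=np.array([np.percentile(q[abs(q[:,0]-x)<4,2],20) if (abs(q[:,0]-x)<4).sum()>4 else np.nan for x in range(60,200,6)]); xs=np.arange(60,200,6); ok=np.isfinite(lo)
        print(n,'red along/low z',[(int(a),int(b)) for a,b in zip(xs[ok],lo[ok])],'max along',q[:,0].max().round(0))
    k,l,st,ce=cv2.connectedComponentsWithStats(nut.astype(np.uint8))
    for i in range(1,k):
        if st[i,4]>15: print('  brown',st[i,4],np.median(L[l==i],0).round(0))
E
python3 tilt.py d14.pkl
```

```text
time: 23.8
tool_pos: [0.4067, -0.0247, 0.2045]
tool_rot: [3.141, -0.001, 2.965]
contact_force: [0.5, 0.1, -2.4]
opening: 0.0197
grip_force: 60.0
time: 24.6
tool_pos: [0.3908, -0.3018, 0.2036]
tool_rot: [3.141, -0.003, 2.561]
contact_force: [0.1, 0.0, -0.4]
opening: 0.0195
grip_force: 60.0
time: 24.9
tool_pos: [0.3917, -0.3139, 0.2041]
tool_rot: [3.141, -0.002, 2.464]
contact_force: [-0.6, -0.1, -2.4]
opening: 0.019
grip_force: 60.0
tool [ 0.3919 -0.3132  0.2045] yaw -38.6 cup along/across 165.0 -2.0
scene red along/low z [(60, -36), (66, -36), (72, -40), (78, -43), (84, -43), (90, -55), (150, -44), (156, -59), (162, -58), (168, -57)] max along 167.0
  brown 386 [120.   9. -40.]
side red along/low z [(60, -36), (66, -37), (72, -41), (78, -43), (84, -45), (90, -59), (96, -71), (102, -51), (108, -48), (114, -49), (120, -66), (126, -66), (150, -60), (156, -61), (162, -60), (168, -59)] max along 169.0
  brown 589 [121.  -1. -42.]
```

```bash
python3 -m handwheel '[-1,-1.5,-12,0,0,0,0,-8,0,0,0,0,0,0,0]' 60; python3 -m handwheel '[0,0,0,0,0,0,0,0,0,0]' 12;  python3 -m handwheel '[0,0,0,0,0]' 60; python3 tilt.py d15.pkl
```

```text
time: 25.3
tool_pos: [0.3906, -0.3142, 0.184]
tool_rot: [3.141, -0.003, 2.468]
contact_force: [-0.5, 0.3, -1.2]
opening: 0.0197
grip_force: 60.0
time: 25.5
tool_pos: [0.3914, -0.3153, 0.1856]
tool_rot: [-3.142, 0.001, 2.467]
contact_force: [-0.4, -0.5, -2.7]
opening: 0.0199
grip_force: 12.0
time: 25.6
tool_pos: [0.3913, -0.3153, 0.1856]
tool_rot: [-3.142, 0.001, 2.467]
contact_force: [0.5, -0.4, -2.0]
opening: 0.0196
grip_force: 60.0
tool [ 0.3913 -0.3153  0.1855] yaw -38.7 cup along/across 164.0 -0.0
scene red along/low z [(60, -45), (66, -54), (72, -53), (78, -67), (144, -78), (150, -80), (156, -82)] max along 156.0
  brown 351 [112.  10. -56.]
side red along/low z [(60, -47), (66, -52), (72, -55), (78, -59), (84, -71), (114, -85), (120, -83), (144, -82), (150, -83), (156, -83)] max along 157.0
  brown 581 [113.  -2. -59.]
```

```bash
python3 -m handwheel '[6,-4.8,0,0,0,0,0,0,0,0]' 60; python3 -m handwheel '[0,0,0,0,0,0,0,0,0,0]' 12;  python3 -m handwheel '[0,0,0,0,0]' 60; python3 tilt.py d16.pkl
```

```text
time: 25.9
tool_pos: [0.3979, -0.3208, 0.1854]
tool_rot: [-3.142, 0.001, 2.467]
contact_force: [0.1, -0.5, -0.9]
opening: 0.0194
grip_force: 60.0
time: 26.1
tool_pos: [0.3971, -0.32, 0.1851]
tool_rot: [3.141, -0.0, 2.467]
contact_force: [0.7, -0.4, -1.4]
opening: 0.0198
grip_force: 12.0
time: 26.2
tool_pos: [0.3971, -0.3199, 0.1852]
tool_rot: [3.141, -0.0, 2.467]
contact_force: [-0.2, 0.0, -1.2]
opening: 0.0198
grip_force: 60.0
tool [ 0.3971 -0.32    0.1852] yaw -38.7 cup along/across 157.0 0.0
scene red along/low z [(60, -53), (66, -55), (72, -69), (78, -72)] max along 151.0
  brown 362 [113.  -0. -62.]
side red along/low z [(60, -54), (66, -59), (72, -66), (78, -85), (84, -89), (90, -90), (114, -86), (120, -89), (138, -70), (144, -88), (150, -90), (156, -90)] max along 153.0
  brown 617 [114.  -1. -65.]
```

```bash
python3 -m handwheel '[0,0,0,0,0,0,0,0,0,0]' 11;  python3 -m handwheel '[0,0,0,0,0]' 60; python3 tilt.py d17.pkl
```

```text
time: 26.5
tool_pos: [0.3972, -0.32, 0.1853]
tool_rot: [3.142, 0.0, 2.467]
contact_force: [0.6, -0.6, -1.4]
opening: 0.0196
grip_force: 11.0
time: 26.6
tool_pos: [0.3971, -0.32, 0.1852]
tool_rot: [3.142, -0.0, 2.467]
contact_force: [-0.0, 1.1, -1.4]
opening: 0.0197
grip_force: 60.0
tool [ 0.3971 -0.32    0.1852] yaw -38.7 cup along/across 157.0 0.0
scene red along/low z [(60, -65), (66, -81), (72, -69), (84, -95), (90, -95), (96, -97)] max along 140.0
  brown 352 [115.   2. -74.]
side red along/low z [(60, -66), (66, -76), (72, -80), (78, -97), (84, -98), (90, -98), (96, -99), (102, -99), (108, -100), (114, -99), (132, -102), (138, -103), (144, -106)] max along 144.0
  brown 625 [120.   1. -77.]
```

```bash
python3 -m handwheel '[3,-2.5,4,0,0,3,-2.5,4,0,0,0,0,0,0,0]' 60; python3 -m handwheel '[0,0,0,0,0,0,0,0,0,0]' 11;  python3 -m handwheel '[0,0,0,0,0]' 60; python3 tilt.py d18.pkl
```

```text
time: 27.0
tool_pos: [0.404, -0.3259, 0.1941]
tool_rot: [-3.141, 0.002, 2.467]
contact_force: [0.3, 0.7, -1.1]
opening: 0.0196
grip_force: 60.0
time: 27.2
tool_pos: [0.4031, -0.3249, 0.1931]
tool_rot: [3.141, -0.0, 2.467]
contact_force: [-0.4, 0.3, -0.3]
opening: 0.0199
grip_force: 11.0
time: 27.3
tool_pos: [0.4031, -0.3249, 0.1931]
tool_rot: [3.141, -0.0, 2.467]
contact_force: [-0.0, -0.5, -1.5]
opening: 0.0194
grip_force: 60.0
tool [ 0.4031 -0.325   0.1932] yaw -38.7 cup along/across 149.0 0.0
scene red along/low z [(60, -64), (66, -83), (72, -68), (78, -94), (84, -95), (90, -96), (96, -97), (102, -97), (108, -98), (114, -99), (120, -100), (126, -101), (132, -101), (138, -102)] max along 142.0
  brown 102 [145.  29. -79.]
side red along/low z [(60, -65), (66, -77), (72, -85), (78, -98), (84, -98), (90, -99), (96, -99), (102, -101), (108, -101), (114, -101), (120, -102), (126, -103), (132, -103), (138, -104), (144, -104)] max along 144.0
  brown 152 [158.  12. -92.]
  brown 45 [ 141.   19. -194.]
```

```bash
python3 -m handwheel '[0,0,0,0,0,0,0,0,0,0,0,0,0,0,0]' 60; python3 tilt.py d19.pkl
```

```text
time: 27.7
tool_pos: [0.4031, -0.325, 0.1932]
tool_rot: [3.141, 0.0, 2.467]
contact_force: [0.1, 0.2, -0.2]
opening: 0.0195
grip_force: 60.0
tool [ 0.4031 -0.325   0.1932] yaw -38.7 cup along/across 149.0 0.0
scene red along/low z [(60, -66), (66, -82), (72, -70), (78, -94), (84, -96), (90, -95), (96, -96), (102, -97), (108, -100), (114, -100), (120, -100), (126, -100), (132, -101), (138, -102), (144, -102)] max along 142.0
  brown 24 [ 157.  -16. -192.]
side red along/low z [(60, -67), (66, -78), (72, -89), (78, -97), (84, -98), (90, -99), (96, -99), (102, -100), (108, -101), (114, -101), (120, -102), (126, -103), (132, -103), (138, -105), (144, -105)] max along 144.0
  brown 41 [ 140.   20. -194.]
  brown 37 [ 168.    6. -194.]
```

```bash
python3 -m handwheel '[-8,6,15,0,0,-14,12,20,0,0,-10,15,10,0.05,0,0,20,0,0.08,0,10,25,0,0.08,0,15,25,0,0.08,0,15,18,0,0.08,0,9,8,0,0.091,0]' 60; python3 -m handwheel '[0,0,-30,0,0,0,0,-40,0,0,0,0,-40,0,0,0,0,-20,0,0,0,0,-18,0,0,0,0,0,0,0]'
python3 - <<'E'
from h import *
import pickle
S={'scene':snap('scene'),'side':snap('side')}; pickle.dump(S,open('d20.pkl','wb'))
C=np.array([.5196,-.418])
for n in S:
    im,d,c=S[n]; W=cloud(d,c); h=cv2.cvtColor(im,cv2.COLOR_BGR2HSV)
    m=(cv2.inRange(h,np.array((105,120,30)),np.array((130,255,255)))>0)&(np.hypot(W[...,0]-C[0],W[...,1]-C[1])<.09)&(W[...,2]>.08)&(W[...,2]<.1)
    print(n,'rim circle',np.array(cv2.minEnclosingCircle((W[m][:,:2]*1000).astype(np.float32))[0]).round(1))
    b,g,r=[im[...,i].astype(float) for i in range(3)]
    q=(g>.5*r)&(b<.8*g)&(r<170)&(np.hypot(W[...,0]-C[0],W[...,1]-C[1])<.05)&(W[...,2]>.005)
    k,l,st,ce=cv2.connectedComponentsWithStats(q.astype(np.uint8))
    for i in range(1,k):
        if st[i,4]>8: P=W[l==i]; print('  brown',st[i,4],st[i,2:4],((np.median(P,0)-[C[0],C[1],0])*1000).round(0),(P[:,2].max()*1000).round(0))
E
```

```text
time: 28.6
tool_pos: [0.4209, -0.1945, 0.2385]
tool_rot: [3.141, 0.001, 2.933]
contact_force: [0.5, -0.7, -1.0]
opening: 0.0197
grip_force: 60.0
time: 29.2
tool_pos: [0.4188, -0.1951, 0.0883]
tool_rot: [3.14, -0.004, 2.928]
contact_force: [0.1, -0.4, -0.6]
opening: 0.0195
grip_force: 60.0
scene rim circle [ 522.7 -417.9]
  brown 26 [9 4] [ -4. -18.  32.] 36.0
side rim circle [ 518.9 -420. ]
  brown 178 [28 12] [ 9.  9. 30.] 38.0
```

```bash
python3 -m handwheel '[0,0,-9,0,0,0,0,-4,0,0,0,0,0,0,0]' 12; python3 -m handwheel '[0,0,-5,0,0,0,0,-5,0,0,0,0,-4,0,0,0,0,0,0,0]' 12; python3 -m handwheel '[0,0,-3,0,0,0,0,0,0,0]' 5
```

```text
time: 29.6
tool_pos: [0.42, -0.1959, 0.077]
tool_rot: [3.141, -0.0, 2.928]
contact_force: [0.1, -0.4, -1.0]
opening: 0.0196
grip_force: 12.0
time: 30.0
tool_pos: [0.42, -0.1959, 0.0627]
tool_rot: [3.141, -0.0, 2.928]
contact_force: [-1.4, 0.1, 0.6]
opening: 0.0198
grip_force: 12.0
time: 30.2
tool_pos: [0.4202, -0.196, 0.06]
tool_rot: [3.141, 0.0, 2.928]
contact_force: [-0.1, 0.3, -0.5]
opening: 0.0198
grip_force: 5.0
```

```bash
python3 -m handwheel '[0,0,-2.5,0,0,0,0,-1.5,0,0,0,0,0,0,0]' 5; python3 -m handwheel '[0,0,0,0,0.25,0,0,0,0,0.4,0,0,0,0,0.5,0,0,0,0,0.5,0,0,0,0,0.5]' 5; python3 -m handwheel '[0,0,20,0,0.5,0,0,45,0,0.5,0,0,45,0,0.5,0,0,45,0,0.5,0,0,15,0,0.5]'
python3 - <<'E'
from h import *
from m2 import obj
import pickle
S={'scene':snap('scene'),'side':snap('side'),'wrist':snap('wrist')}; pickle.dump(S,open('d21.pkl','wb'))
for n in S:
    obj(S[n],(0,150,40),(5,255,255),(-.006,.006),(.53,-.22),.12,t=n+' panfloor',k=1)
    obj(S[n],(0,150,40),(5,255,255),(.04,.13),(.45,-.2),.15,t=n+' shandle',k=1)
E
```

```text
time: 30.5
tool_pos: [0.4201, -0.196, 0.056]
tool_rot: [3.141, -0.0, 2.928]
contact_force: [-0.7, 0.7, -0.2]
opening: 0.0201
grip_force: 5.0
time: 31.0
tool_pos: [0.4202, -0.196, 0.0563]
tool_rot: [3.142, 0.0, 2.928]
contact_force: [-1.3, 0.5, 0.0]
opening: 0.0455
grip_force: 0.0
time: 31.5
tool_pos: [0.4217, -0.197, 0.2309]
tool_rot: [-3.139, 0.007, 2.928]
contact_force: [1.0, -0.6, -0.3]
opening: 0.0458
grip_force: 0.0
scene panfloor 18 rect [ 507.7 -249.5] [ 9.4 24.2] 77.3 z [-0.0012  0.0037  0.0054]
scene shandle 253 rect [ 450.3 -198.4] [22.3 78.7] 78.5 z [0.0417 0.0713 0.1004]
side panfloor 446 rect [ 541.4 -212.8] [60.7 65.2] 76.9 z [-0.0044  0.0003  0.0047]
side shandle 295 rect [ 444.1 -205.1] [26.5 82.3] 77.7 z [0.0423 0.0734 0.099 ]
wrist panfloor 1065 rect [ 519.1 -217.5] [73.2 27.2] 77.7 z [0.0005 0.0021 0.0039]
wrist shandle 505 rect [ 454.9 -203.9] [18.9 67.5] 79.3 z [0.0408 0.0617 0.089 ]
```

```bash
python3 -m handwheel '[15,-20,0,0,0.5,25,-35,0,0,0.5,30,-40,0,0,0.5,30,-40,0,0,0.5,30,-40,0,0,0.5,30,-40,0,0,0.5,15,-20,0,0,0.5,6,-5,0,0,0.5]'; python3 -m handwheel '[0,0,0,0,0.5,0,0,0,0,0.5]'
python3 - <<'E'
from h import *
import pickle
S={'wrist':snap('wrist'),'side':snap('side'),'scene':snap('scene')}; pickle.dump(S,open('d22.pkl','wb'))
im,d,c=S['wrist']; W=cloud(d,c); C=np.array([.520,-.419])
rr=np.hypot(W[...,0]-C[0],W[...,1]-C[1]); m=(rr<.044)&(W[...,2]<.06); print('px in cup',m.sum(),'proj',proj(c,[[*C,.02]]).round(0))
b,g,r=[im[...,i].astype(int) for i in range(3)]
nut=m&(r>b)
xs=np.arange(-.045,.046,.005)
for y in xs[::-1]:
    row=''
    for x in xs:
        q=(abs(W[...,0]-C[0]-x)<.0025)&(abs(W[...,1]-C[1]-y)<.0025)&(W[...,2]<.08)
        row+= '  .' if q.sum()==0 else '%3d%s'%(np.median(W[q][:,2])*1000,'') if nut[q].mean()>.5 else '  o'
    print(row)
# stray brown on counter near cup
for n in ('side','scene'):
    im,d,c=S[n]; W=cloud(d,c); b,g,r=[im[...,i].astype(float) for i in range(3)]
    q=(g>.5*r)&(b<.8*g)&(r<150)&(W[...,2]>.008)&(W[...,2]<.045)&(np.hypot(W[...,0]-C[0],W[...,1]-C[1])<.25)
    k,l,st,ce=cv2.connectedComponentsWithStats(q.astype(np.uint8))
    print(n,[(st[i,4],(np.median(W[l==i],0)*1000).round(0).tolist()) for i in range(1,k) if st[i,4]>12])
E
```

```text
time: 32.45
tool_pos: [0.6011, -0.438, 0.2207]
tool_rot: [3.139, -0.005, 2.926]
contact_force: [0.2, 0.5, -0.5]
opening: 0.0456
grip_force: 0.0
time: 32.65
tool_pos: [0.6006, -0.4354, 0.2238]
tool_rot: [3.14, -0.003, 2.928]
contact_force: [-0.1, 0.2, -0.1]
opening: 0.0458
grip_force: 0.0
px in cup 6799 proj [[322. 135.]]
  o  .  .  .  .  o  o  o  o  o  o  o  o  o  .  .  .  o  o
  .  .  .  o  o  o  o  o  o  o  o  o  o  o  o  .  .  .  o
  .  .  .  o  o  o  o  o 27 29 29 30 26  o  o  o  o  .  .
  .  .  o  o  o  o  o 25 30 33 34 33 30  o  o  o  o  o  .
  .  o  o  o  o  o  o 26 31 33 35 34 32 27  o  o  o  o  .
  .  o  o  o 26 26  o 25 31 33 35 34 32 26  o  o  o  o  o
  o  o  o 28 31 31 29 25 28 31 32 32 29  o  o  o  o  o  o
  o  o  o 30 33 33 31 27  o 24 25 25 26 26 26  o  o  o  o
  o  o 28 32 34 34 32 28  o  o  o 25 30 31 30 28  o  o  o
  o  o 27 31 33 33 31 25  o  o  o 28 32 33 33 31 26  o  o
  o  o 24 29 31 31 29  o  o  o  o 29 32 34 34 32 29  o  o
  o  o  o  o 27 25 24 27 29 29 26 25 31 33 33 31 27  o  o
  o  o  o  o  o  o 28 31 32 32 30 25 27 30 30 28  o  o  o
  .  o  o  o  o 26 31 34 34 33 31 27  o  o 24  o  o  o  o
  .  o  o  o  o 27 30 33 33 33 31 26  o  o  o  o  o  o  .
  .  .  o  o  o  o 28 31 31 31 28  o  o  o  o  o  o  .  .
  .  .  .  o  o  o  o 25 27 25  o  o  o  o  o  o  o  .  o
  .  .  .  .  o  o  o  o  o  o  o  o  o  o  o  .  .  .  o
  o  .  .  .  .  .  o  o  o  o  o  o  o  .  .  .  o  o  o
side [(np.int32(179), [529.0, -409.0, 30.0])]
scene [(np.int32(25), [516.0, -436.0, 34.0])]
```

Run:
```python
from h import *
from m2 import obj
import pickle
S=pickle.load(open('d22.pkl','rb'))
obj(S['scene'],(60,40,40),(95,170,255),(.01,.08),(.537,.23),.16,t='cover')
print(robot.observe()['time'],robot.hand_in())
```

```text
cover 2065 rect [534.8 233. ] [142.1 100.9] 87.4 z [0.0155 0.0195 0.0235]
the job is handed in; nothing more can be done
32.8 None
```

Job handed in at 32.8 s: the cover lies flat on the middle of the board, all four walnuts are in the upright cup, and the scoop is back flat on the counter.

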